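# Open the roll gap and hold the mill's guard up for inspection

## Task

Get the rolling mill ready for a look at its rolls: with the yellow guard still shut, turn the black handwheel anticlockwise, taking a new grip as often as needed, until its white line stands at the red mark. Then take the guard by its black handle bar, swing it up until its white pointer is level with the red clip on the quadrant, and finish there with the gripper still holding it up, for it falls shut by itself. Leave the wheel setting, the red clip and the other things on the bench as they are.

Things in the scene. Friction and masses are not known exactly. Their poses are not given: they have to be found in the camera images.
- mill: grey bench rolling mill, fixed; foot 150 (x) x 285 (y) mm, origin at the centre of its underside, x to its rear (away from the robot), y to its left, z up. Left: column 104 x 104 mm, 152 mm tall, axis at (0, 88) mm, handwheel on top. Right: roll bay under the yellow guard flap; on its outer right side (y = -140 mm) an upright aluminium quadrant, radius 130 mm about the flap hinge, up to z = 270 mm, with the red clip
- handwheel (a joint): rad; black round handwheel, 62 mm diameter, rim 26 mm tall (underside 16 mm, top 42 mm above the column's top), vertical axis, white index line on its top and rim. Grows as it turns anticlockwise seen from above, which lifts the upper roll (2.5 mm a rad); the index line meets the red mark at 3.0; stops at 0 and 4.2; it stays where it is left (friction about 0.06 N m)
- wheel_grip (a point): point on the handwheel's axis at mid height of its rim, 30 mm above the column's top; its axes turn with the wheel
- wheel_index (a point): outer end of the white index line on the wheel's top, 31 mm from the axis
- wheel_mark (a point): red mark on the top of the column, 42 mm from the wheel's axis on the mill's front side (-x of the mill); all other scale lines there are white
- flap (a joint): rad; yellow guard flap, 125 x 130 x 5 mm, hinged along its rear edge (axis along the mill's y, 137 mm above the bench). 0 = shut, lying level; grows as its front edge rises; stops at 1.3. It weighs about 0.2 to 0.4 kg, has no stay and falls shut when let go
- flap_hinge (a point): on the flap's hinge axis, at the middle of its width; axes turn with the flap: -x points to its free front edge, y along the hinge, z out of its upper face. Shut, the axes equal the mill's
- flap_bar: the flap's black handle bar, a round sleeve of 12 mm diameter and 84 mm length along the hinge direction (its y), between two steel posts of 10 mm diameter, 50 mm off the flap's middle plane. Origin at the bar's middle, 100 mm in front of the hinge and 50 mm above it when shut. It turns freely on its own axis, so fingers that grip it may stay upright while the flap swings
- marker (a joint): rad; angle of the red clip on the quadrant about the flap's hinge, same zero and direction as the flap: flap and clip agree when both values are equal. The clip is held by stiff friction
- marker_line (a point): the angle set by the red clip (20 x 14 x 7 mm, on the quadrant 124 mm from the hinge): point 112 mm from the hinge axis, 79 mm to the right of the flap's middle; its -x axis points from the hinge to the clip
- flap_pointer (a point): tip of the white pointer on the flap's right edge, 112 mm from the hinge axis; it coincides with marker_line when the flap stands at the clip
- pin_tin: round white tin, 58 mm across, 24 mm tall, lying on the bench; origin at the centre of its underside; to be left alone
- nippers_blue: nippers with splayed blue grips, 116x96x12 mm, lying on the bench; origin at the centre of its underside; to be left alone
- ring_clamp: wooden ring clamp, 34x120x20 mm, lying on the bench; origin at the centre of its underside; to be left alone
- orange_cap: orange plastic cap, 24 mm across, 15 mm tall, lying on the bench; origin at the centre of its underside; to be left alone
- solder_tin: white jar with a blue lid, 44 mm across, 42 mm tall, lying on the bench; origin at the centre of its underside; to be left alone

How it is judged:
By the outcome, as a careful person would: the job done as asked, in the order asked, and still so for the second after the job is handed in, while the arm keeps its last pose, push and grip.
It also fails if it takes over 67 s, if anything falls off the work surface, if the arm or the gripper's body presses on something with over 40 N, if the wrist force passes 120 N, or if a joint passes its speed limit or range.

## Robot

A 6-joint arm with a two-finger parallel gripper is mounted at the origin on a cart in front of the work surface, level with it; the furniture and walls round the work are solid. World frame = base frame: x ahead of the robot, y to its left, z up, the work surface at z = 0. Lengths are in m, angles in rad, forces in N, time in s.
With the tool pointing down it reaches from about 0.3 to 0.775 m from the base axis. Payload 14.6 kg.
Tool frame: the origin (TCP) lies midway between the tips of the shut fingers; the grasp point (between the pads) lies ctrl.grip_point_offset behind it (ctrl.grip_point_offset is the distance from the TCP to the grasp point, in m); y points along the fingers, z is the direction in which the jaws open and shut, and the axes are right-handed (so a half turn about y gives the same grasp; the last joint's range is limited). The gripper opens to 85 mm and grips with 20 to 120 N. Pads are 22 mm wide; open, the fingers measure 114 mm over their backs; the gripper's body (76 mm by 85 mm) begins 54 mm behind the grasp point. The pads swing forward as they close: fully open they stand 13 mm farther back than shut.
Start: joints at [-1.329, 0.3, 1.521, -0, 1.321, -0.067], TCP at [0.167, -0.524, 0.231] pointing down, gripper open.
Joint ranges: [-3.03, 3.03], [-0.79, 2.21], [0.23, 2.52], [-1.04, 4.18], [0, 3.07], [-2.55, 2.55]. Speed limits (rad/s): [2.22, 2.22, 2.57, 3.14, 3.14, 3.14].

## Interface

Orientations are given as [roll, pitch, yaw] about the fixed x, y, z axes, in that order (R = Rz(yaw) Ry(pitch) Rx(roll)).
In Python, from plant import ctrl gives the robot as it stands.
- The arm moves only by the shell command python3 -m crank 'ROWS' [FORCE]. ROWS is JSON, a list of rows, each a list of 7 numbers: the shift along the tool's x, y, z in m, then the turn, a rotation vector about the tool's x, y, z in rad, then the closure, from -1 (fully open) to 1 (shut). A call has exactly 5 rows; each row shifts and turns the commanded pose from where the row before left it, along the tool's axes as they then stand; what a row does not reach is not made up. A row lasts 1/10 s, in which the tool goes at most 50 mm and 8.59 degrees, less where a joint would pass 70% of its speed; a pose out of reach is approached as far as the arm can. A call is refused whole if a number of a shift passes 0.05 or a number of a turn 0.15, either way. A call with a gripper value outside its range is refused whole. The fingers move at their own pace and stop on an object; FORCE is the grip in N (left out, the last holds). Time passes only in rows, so rows that do not move let the fingers close, or fill a call up. It gives the time, the measured TCP pose, the force and the opening at its end, in the units of the state.
- ctrl.observe(): the state, without advancing time (a new reading comes with each control period).
- ctrl.read_camera(name): name is "scene" or "top" or "wrist"; returns the picture (480x640x3 uint8, red, green, blue); there is no depth.
- ctrl.calibration(name): a dict with "fx", "fy", "cx", "cy" (pixels), "R" (3x3) and "t" (3): a world point X has camera coordinates R X + t. Camera axes: x right, y down, z forward; pixel columns grow to the right and rows downward; lengths in m; the calibration is good to about 2 mm. A picture is of the moment at which its call begins: read the wrist's pose just before it. calibration takes no time and is no camera call; for the wrist camera it gives the pose at the moment of the call.
- ctrl.sign_off(): hands the job in, once; it reports no verdict.
Trained networks look in the newest picture that a camera, given by its name, has taken for a name from the list of things; names that differ only in an ending like _2 or _b are one class to them, and where a whole thing is asked for, a point or a joint stands for the part that bears it (a point fixed in the world has none). Each returns a list of dicts, best first, with "conf" (0 to 1); they miss things now and then, are a little off and sometimes report something else, mostly with a low value. They report only what shows in the picture. A call takes as long as a camera call.
- ctrl.recognise(camera, name): "location" ([x, y, z] in m, in world coordinates, good to about 4 mm: the middle of the surface that is visible of it).
- ctrl.outline_of(camera, name): "pixels" (480x640 bool, what is visible of it).
- ctrl.spot_point(camera, name): "location" ([x, y, z] in m, in world coordinates, good to about 4 mm: a listed point, or the origin of a listed thing).
The state is a dict: "time": time; "joint_pos": joint angles; "qd": joint speeds; "tau": joint torques, N m; "ee_pos": TCP position; "tool_rot": TCP orientation; "ft_force": force on the tool from outside, world axes, zero at the start; "ft_torque": the same for the moment, N m; "finger_gap": finger opening in m.
Only numpy, scipy, OpenCV 4.12 (cv2) and the standard library are available. Lean on these libraries where they do the work, as an engineer would, in place of code of your own. Each camera call takes 0.05 s, during which the arm holds its last target.

## Working session

There is one attempt and no reset: what is moved stays moved. The work goes in short steps, Python scripts to look and compute and a shell command to move; the robot and the scene stay as the last step left them, time stands still between calls to the robot, and variables do not carry over. Pictures are saved under pics/ and viewed, and the job is handed in when it is done.

```bash
ls; mkdir -p pics
python3 - <<'E'
from plant import ctrl
import cv2
print(ctrl.observe()); print(ctrl.grip_point_offset)
for n in ["scene","top","wrist"]:
    im=ctrl.read_camera(n); cv2.imwrite(f"pics/{n}0.png",im[:,:,::-1])
    c=ctrl.calibration(n); print(n,{k:(v if not hasattr(v,'tolist') else v.tolist()) for k,v in c.items()})
E
```

```text
pics
{'time': 0.0, 'joint_pos': array([-1.32858649e+00,  3.00484211e-01,  1.52160381e+00,  1.04830610e-05,
        1.32068498e+00, -6.65929527e-02]), 'qd': array([-7.31991324e-04, -1.22997189e-03,  8.78610799e-04,  1.09047213e-05,
        1.75449010e-04,  2.22029389e-05]), 'tau': array([-2.47311786e-03, -5.43498087e+01, -3.61796951e+01, -1.85483973e-04,
        3.87135879e-03, -3.37148890e-05]), 'ee_pos': array([ 0.16710104, -0.52375106,  0.2307045 ]), 'tool_rot': array([-1.57197338e+00,  8.86759772e-05, -2.83279251e+00]), 'ft_force': array([ 0.19056972, -0.04864165,  0.10993196]), 'ft_torque': array([ 0.00421931,  0.010145  , -0.00544517]), 'finger_gap': 0.08531135408052411}
0.0187
scene {'fx': 501.502905348753, 'fy': 501.502905348753, 'cx': 304.78735670381434, 'cy': 242.12203490610042, 'R': [[-0.5953783787673493, -0.803424418351668, -0.0058129246207965675], [-0.5119918604976801, 0.384967891877416, -0.7678958633874661], [0.619184076733637, -0.45421242411424934, -0.640548322064597]], 't': [0.5039742826391105, 0.32122228826255894, 0.9004641109482635]}
top {'fx': 490.59843070988217, 'fy': 490.59843070988217, 'cx': 320.79284598646746, 'cy': 243.78082054252098, 'R': [[0.31231575263492867, -0.949958911568995, 0.0060775806640870145], [-0.8874577744942808, -0.294038012588113, -0.3549089258428013], [0.3389359366395608, 0.10545005208098848, -0.9348811247267645]], 't': [0.008112401282014757, 0.5973084143038198, 0.9627951638661856]}
wrist {'fx': 361.30203759928924, 'fy': 361.30203759928924, 'cx': 317.7976607138144, 'cy': 239.951393727942, 'R': [[0.30343013745880004, -0.9528530399386136, -0.0011117380441460786], [-0.9035849286922731, -0.288110940598707, 0.3170589259861804], [-0.3024308653592019, -0.09520068375318191, -0.9484051884563965]], 't': [-0.5490326947468804, -0.04140430941092719, 0.3801576970645811]}
```

View pics/scene0.png

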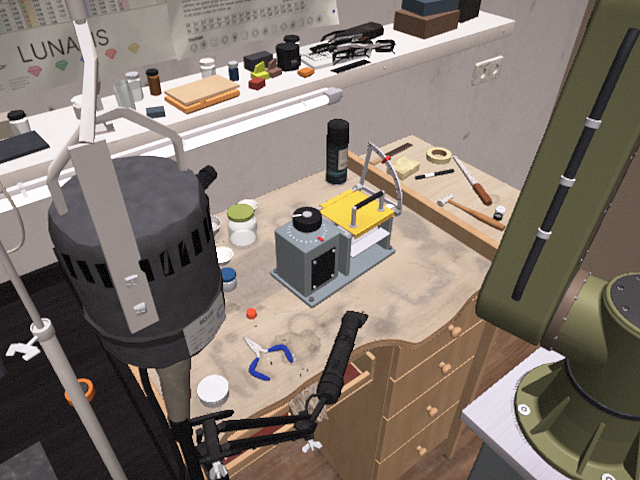

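View pics/top0.png

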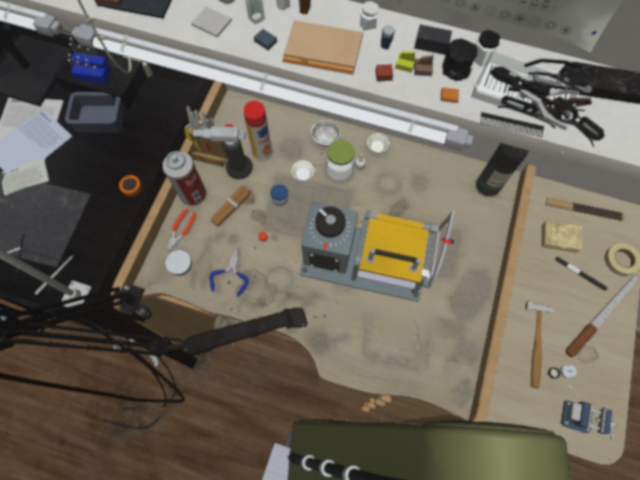

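Run:
```python
from plant import ctrl
for n in ["top","scene"]:
    for nm in ["wheel_grip","wheel_index","wheel_mark","flap_hinge","flap_bar","marker_line","flap_pointer","mill"]:
        r=ctrl.spot_point(n,nm); print(n,nm,[(round(d['conf'],2),d['location'].round(4).tolist() if hasattr(d['location'],'tolist') else d['location']) for d in r[:2]])
```

```text
top wheel_grip [(0.68, [0.5917, 0.1798, 0.1786])]
top wheel_index [(0.6, [0.6061, 0.2119, 0.1955]), (0.47, [0.5906, 0.1804, 0.1784])]
top wheel_mark [(0.58, [0.4505, 0.5034, -0.002])]
top flap_hinge [(0.62, [0.6569, 0.0459, 0.1357]), (0.48, [0.5584, 0.0381, 0.188])]
top flap_bar [(0.53, [0.5604, 0.0382, 0.1847]), (0.28, [0.6034, 0.213, 0.1921])]
top marker_line [(0.73, [0.6283, 0.4493, -0.0011]), (0.42, [0.6054, -0.04, 0.2327])]
top flap_pointer [(0.75, [0.5565, -0.0421, 0.1367])]
top mill [(0.78, [0.5995, 0.0994, 0.0005]), (0.44, [0.6033, 0.209, 0.1958])]
scene wheel_grip [(0.64, [0.5551, -0.0437, 0.1367]), (0.55, [0.5905, 0.1792, 0.182])]
scene wheel_index [(0.9, [0.6065, 0.2084, 0.1921])]
scene wheel_mark [(0.85, [0.5434, 0.1824, 0.1544])]
scene flap_hinge [(0.88, [0.6643, 0.046, 0.1391]), (0.69, [0.5462, 0.1829, 0.1553])]
scene flap_bar [(0.49, [0.5629, 0.0338, 0.1819])]
scene marker_line [(0.54, [0.6057, -0.0396, 0.2292])]
scene flap_pointer [(0.63, [0.5547, -0.0424, 0.1373])]
scene mill [(0.83, [0.5959, 0.0999, -0.006])]
```

```bash
cat > h.py <<'E'
import numpy as np, cv2
from plant import ctrl
def P(n):
    c=ctrl.calibration(n); K=np.array([[c['fx'],0,c['cx']],[0,c['fy'],c['cy']],[0,0,1]])
    return K@np.c_[np.array(c['R']),np.array(c['t'])]
def tri(d):
    A=[]
    for n,(u,v) in d.items():
        p=P(n); A+= [u*p[2]-p[0], v*p[2]-p[1]]
    X=np.linalg.svd(np.array(A))[2][-1]; X=X[:3]/X[3]
    return X
def proj(n,X):
    x=P(n)@np.append(X,1); return x[:2]/x[2]
def onz(n,u,v,z):
    c=ctrl.calibration(n);R=np.array(c['R']);t=np.array(c['t'])
    C=-R.T@t; d=R.T@np.array([(u-c['cx'])/c['fx'],(v-c['cy'])/c['fy'],1]); return C+d*(z-C[2])/d[2]
E
python3 - <<'E'
from h import *
for n in ["scene","top"]:
    c=ctrl.calibration(n);print(n,-np.array(c['R']).T@np.array(c['t']))
for d in [dict(scene=(355,317),top=(302,318)),dict(scene=(325,398),top=(188,350))]:
    X=tri(d);print(X,[proj(n,X) for n in d])
for n,b in [("scene",(265,130,425,310)),("top",(290,190,470,310))]:
    im=cv2.imread(f"pics/{n}0.png");x0,y0,x1,y1=b
    cv2.imwrite(f"pics/{n}0z.png",cv2.resize(im[y0:y1,x0:x1],None,fx=4 if n=="top" else 3.3,fy=4 if n=="top" else 3.3,interpolation=cv2.INTER_CUBIC))
E
```

```text
scene [-0.09303445  0.69024696  0.82638561]
top [0.20122648 0.08181103 1.11203981]
[0.41277762 0.1888231  0.03304799] [array([355.61010147, 317.26606454]), array([301.85405863, 317.3607622 ])]
[0.26647063 0.38375432 0.09539171] [array([326.81067866, 398.77113557]), array([187.62395661, 348.3741887 ])]
```

View pics/scene0z.png

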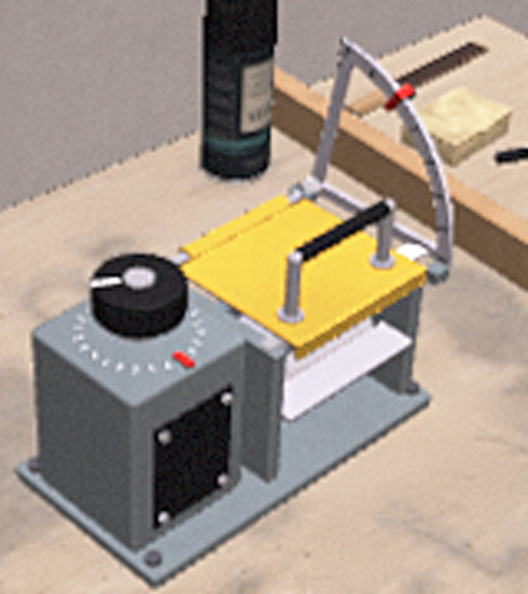

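View pics/top0z.png

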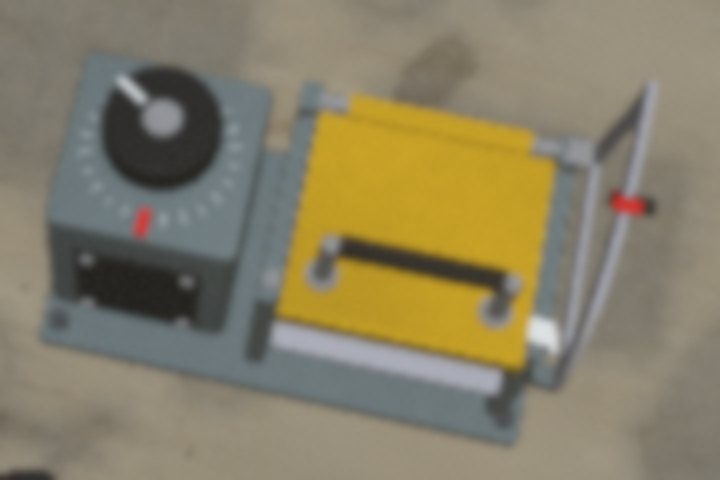

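```bash
cat > fit.py <<'E'
from h import *
from scipy.optimize import least_squares
obs=[((0,.088,.182),(.5917,.1798,.1786)),((0,.088,.182),(.5905,.1792,.182)),((-.042,.088,.152),(.5434,.1824,.1544)),
((0,0,0),(.5995,.0994,0)),((0,0,0),(.5959,.0999,-.006)),
('h',(.6569,.0459,.1357)),('h',(.6643,.046,.1391)),('b',(.5604,.0382,.1847)),('b',(.5629,.0338,.1819)),('p',(.5565,-.0421,.1367)),('p',(.5547,-.0424,.1373)),('m',(.6054,-.04,.2327)),('m',(.6057,-.0396,.2292))]
def pts(k,p):
    x,y,a,hx,hy,th=p
    if k=='h': q=(hx,hy,.137)
    elif k=='b': q=(hx-.1,hy,.187)
    elif k=='p': q=(hx-.112,hy-.079,.137)
    elif k=='m': q=(hx-.112*np.cos(th),hy-.079,.137+.112*np.sin(th))
    else: q=k
    c,s=np.cos(a),np.sin(a)
    return np.array([x+c*q[0]-s*q[1],y+s*q[0]+c*q[1],q[2]])
if __name__=="__main__":
    f=lambda p: np.concatenate([pts(k,p)-np.array(o) for k,o in obs])
    r=least_squares(f,[.6,.1,0,.06,-.06,1.],loss='soft_l1',f_scale=.004)
    print(r.x.round(4)); print((f(r.x).reshape(-1,3)*1000).round(1))
    p=r.x; print('wheel',pts((0,.088,.182),p),'bar',pts('b',p),'hinge',pts('h',p))
    print('clicks hub',tri(dict(scene=(307.4,213.9),top=(330.5,219.5))),'mark',tri(dict(scene=(320.8,238.8),top=(325.8,245.5))))
    print('clip',tri(dict(scene=(265+400/3.3,130+96/3.3),top=(290+630/4,190+205/4))))
E
python3 fit.py
```

```text
[ 0.5973  0.0967  0.085   0.0588 -0.0567  0.9854]
[[-1.9  4.6  3.4]
 [-0.7  5.2  0. ]
 [ 4.6 -1.6 -2.4]
 [-2.2 -2.7  0. ]
 [ 1.4 -3.2  6. ]
 [ 3.8 -0.7  1.3]
 [-3.6 -0.8 -2.1]
 [ 0.7 -1.5  2.3]
 [-1.8  2.9  5.1]
 [-0.7 -0.9  0.3]
 [ 1.1 -0.6 -0.3]
 [ 0.4  1.2 -2.3]
 [ 0.1  0.8  1.2]]
wheel [0.58981535 0.18439439 0.182     ] bar [0.56108614 0.03671683 0.187     ] hinge [0.66072526 0.04520484 0.137     ]
clicks hub [0.58977167 0.18266098 0.19458405] mark [0.54826975 0.17853266 0.15186011]
clip [ 0.59788771 -0.04753807  0.24112582]
```

```bash
python3 -m crank '[[0,-0.04,0,0,0,0,-1],[0,-0.04,0,0,0,0,-1],[-0.015,-0.03,-0.013,0,0,0,-1],[-0.03,-0.02,-0.0265,0,0,0,-1],[-0.03,0,-0.0265,0,0,0,-1]]'
python3 -m crank '[[-0.03,0,-0.0265,0,0,0,-1],[-0.03,0,-0.0265,0,0,0,-1],[-0.03,0,-0.0265,0,0,0,-1],[-0.03,0,-0.0265,0,0,0,-1],[-0.03,0,-0.0265,0,0,0,-1]]'
python3 -m crank '[[-0.03,0,-0.0265,0,0,0,-1],[-0.03,0,-0.0265,0,0,0,-1],[-0.03,0,-0.0265,0,0,0,-1],[-0.03,0,-0.0265,0,0,0,-1],[-0.03,0,-0.0265,0,0,0,-1]]'
```

```text
time: 1.45
ee_pos: [0.219, -0.4378, 0.3639]
tool_rot: [-1.566, 0.0, -2.834]
ft_force: [1.2, -1.2, -0.5]
finger_gap: 0.0849
time: 1.95
ee_pos: [0.3216, -0.265, 0.3615]
tool_rot: [-1.57, 0.0, -2.833]
ft_force: [0.8, -0.5, 0.0]
finger_gap: 0.0853
time: 2.45
ee_pos: [0.4243, -0.093, 0.3615]
tool_rot: [-1.57, 0.0, -2.833]
ft_force: [0.5, -1.1, -0.4]
finger_gap: 0.0857
```

```bash
python3 -m crank '[[-0.03,0,-0.0265,0,0,0,-1],[-0.03,0,-0.0265,0,0,0,-1],[-0.03,0,-0.0265,0,0,0,-1],[-0.02,0,-0.017,0,0,0,-1],[0,0,0,0,0,0,-1]]'
python3 - <<'E'
from h import *
o=ctrl.observe();print(o['ee_pos'],o['tool_rot'],o['joint_pos'])
im=ctrl.read_camera("wrist");cv2.imwrite("pics/w1.png",im[:,:,::-1])
X=np.array([.59,.183,.194]);print(proj("wrist",X))
E
```

```text
time: 2.95
ee_pos: [0.5001, 0.033, 0.3606]
tool_rot: [-1.571, -0.001, -2.83]
ft_force: [-0.1, 0.2, -0.3]
finger_gap: 0.0853
[0.5001442  0.03302296 0.36064403] [-1.57145337e+00 -8.41822926e-04 -2.82979015e+00] [-7.32994840e-03  1.23540619e-01  1.43792569e+00  3.59767117e-04
  1.58113180e+00  1.25166769e+00]
[166.59047926  48.25765343]
```

View pics/w1.png

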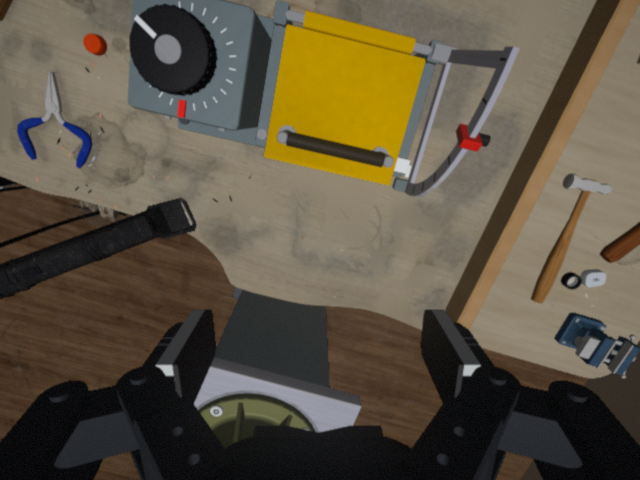

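Run:
```python
from h import *
im=cv2.imread("pics/w1.png");cv2.imwrite("pics/w1z.png",cv2.resize(im[0:200,110:360],None,fx=3,fy=3,interpolation=cv2.INTER_CUBIC))
cv2.imwrite("pics/w1y.png",cv2.resize(im[0:220,260:540],None,fx=2.7,fy=2.7,interpolation=cv2.INTER_CUBIC))
for nm in ["wheel_grip","wheel_index","wheel_mark","flap_hinge","flap_bar","marker_line","flap_pointer"]:
    r=ctrl.spot_point("wrist",nm); print(nm,[(round(d['conf'],2),np.round(d['location'],4).tolist()) for d in r[:2]])
```

```text
wheel_grip [(0.6, [0.589, 0.1835, 0.1826])]
wheel_index [(0.69, [0.602, 0.2084, 0.1973])]
wheel_mark [(0.63, [0.5426, 0.1777, 0.1558])]
flap_hinge [(0.74, [0.6582, 0.0417, 0.1362]), (0.54, [0.5577, -0.0458, 0.1363])]
flap_bar [(0.82, [0.5585, 0.0331, 0.1913])]
marker_line [(0.95, [0.6036, -0.0415, 0.2321]), (0.24, [0.5447, 0.1776, 0.1564])]
flap_pointer [(0.95, [0.555, -0.0418, 0.1372])]
```

View pics/w1z.png

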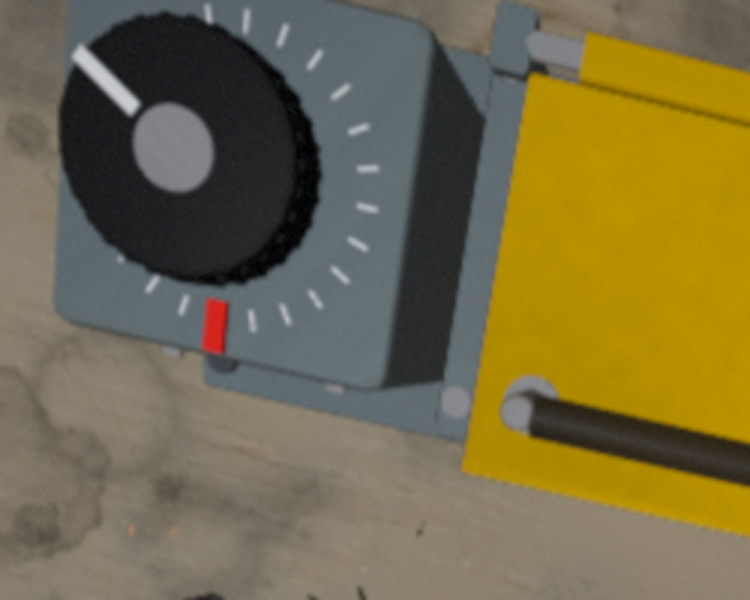

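View pics/w1y.png

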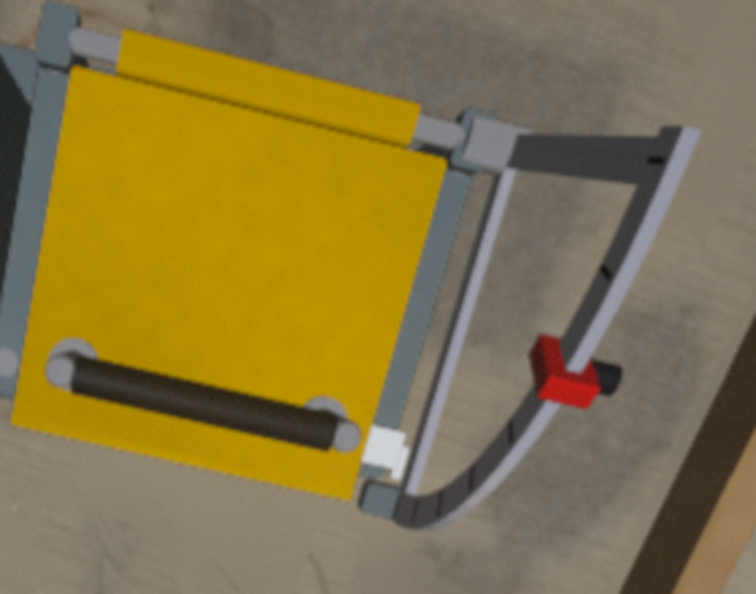

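Run:
```python
from h import *
f=lambda u,v,z:onz("wrist",110+u/3,v/3,z)
o=f(77,50,.194);i=f(135,107,.194);h=f(174,148,.196);m1=f(217,300,.152);m2=f(213,352,.152)
print(o,i,h,m1,m2)
d=o-i;print('idx ang',np.degrees(np.arctan2(d[1],d[0])))
c=np.array([.5895,.1833,0])
for q in (o,m1,m2,h): 
    e=q-c; print(np.degrees(np.arctan2(e[1],e[0])),np.hypot(*e[:2]))
d=m2-m1;print(np.degrees(np.arctan2(d[1],d[0])))
e=lambda u,v,z:onz("wrist",260+u/2.7,v/2.7,z)
b1=e(60,369,.190);b2=e(345,436,.190);print(b1,b2,np.linalg.norm(b1-b2),(b1+b2)/2);d=b1-b2;print('yaw from bar',np.arctan2(-d[0],d[1]))
```

```text
[0.60432038 0.20723412 0.194     ] [0.59612244 0.19132384 0.194     ] [0.58977455 0.17944171 0.196     ] [0.55468896 0.17748546 0.152     ] [0.53956079 0.17583329 0.152     ]
idx ang 62.73972160559523
58.233553833361746 0.02815112113577826
-170.5173377996628 0.03529330051718785
-171.49636064388474 0.05049431744414506
-85.92976559489175 0.0038680449511166136
-173.76735803058082
[0.55395383 0.07926606 0.19      ] [ 0.56158461 -0.01218349  0.19      ] 0.09176736547766472 [0.55776922 0.03354128 0.19      ]
yaw from bar 0.08324969603314308
```

```bash
python3 -m crank '[[-0.033,0,-0.028,0,0,0,-1],[-0.033,0,-0.028,0,0,0,-1],[-0.033,0,-0.028,0,0,0,-1],[-0.032,0.02,-0.0295,0,0,0,-1],[0,0.03,0,0,0,0,-1]]'
python3 -m crank '[[0,0.03,0,0,0,0,-1],[0,0.02,0,0,0,0,-1],[0,0.01,0,0,0,0,-1],[0,0,0,0,0,0,-1],[0,0,0,0,0,0,-1]]'
python3 - <<'E'
from h import *
o=ctrl.observe();print(o['ee_pos'],o['tool_rot'],o['joint_pos'])
for n in ["wrist","scene"]:
    im=ctrl.read_camera(n);cv2.imwrite(f"pics/{n}2.png",im[:,:,::-1])
E
```

```text
time: 3.85
ee_pos: [0.591, 0.182, 0.3104]
tool_rot: [-1.571, 0.001, -2.83]
ft_force: [0.3, -0.1, -0.9]
finger_gap: 0.0853
time: 4.35
ee_pos: [0.5899, 0.1785, 0.2526]
tool_rot: [-1.571, 0.002, -2.833]
ft_force: [0.0, 0.2, -0.1]
finger_gap: 0.0856
[0.58994773 0.17848668 0.25258752] [-1.57069053e+00  1.61407009e-03 -2.83312944e+00] [2.34369783e-01 4.35099804e-01 1.28838996e+00 1.41452813e-05
 1.41648542e+00 1.49670082e+00]
```

View pics/wrist2.png

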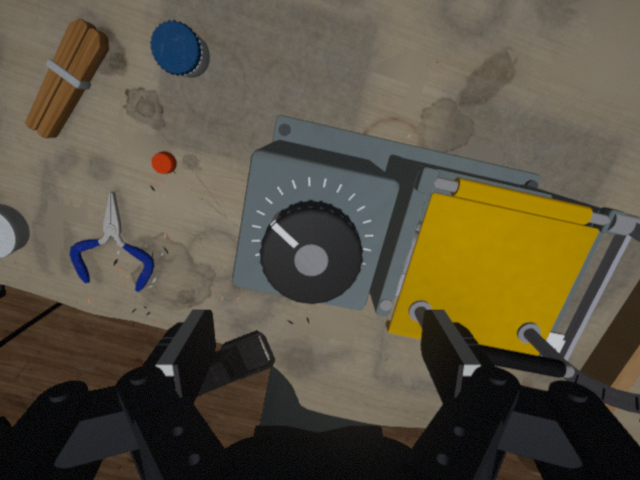

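View pics/scene2.png

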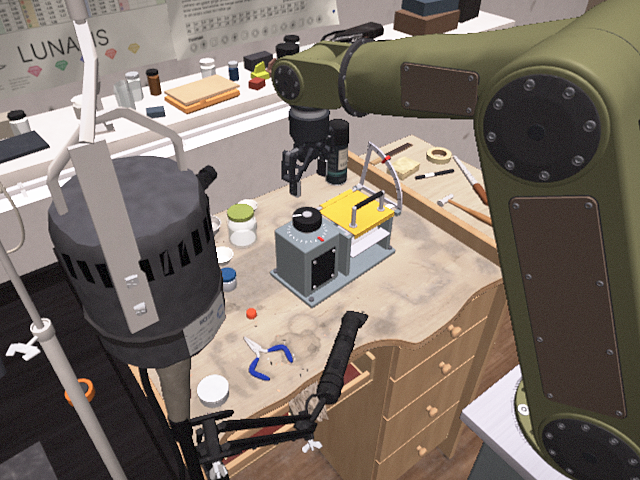

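Run:
```python
from h import *
print('hub',onz("wrist",311,260,.196)); print('rim L/R',onz("wrist",261,250,.194),onz("wrist",363,250,.194))
o=onz("wrist",273,224,.194);i=onz("wrist",297,245,.194);d=o-i;print(o,np.degrees(np.arctan2(d[1],d[0])))
X=proj("wrist",[.59,.181,.196]);print(X)
print(ctrl.spot_point("wrist","wheel_grip"))
R=cv2.Rodrigues(np.zeros(3))[0]
```

```text
hub [0.5905757 0.1835751 0.196    ]
rim L/R [0.58690054 0.21347709 0.194     ] [0.60521658 0.15592681 0.194     ]
[0.6044785  0.21095911 0.194     ] 64.36240516716332
[314.8577973  262.08920263]
[{'location': [0.587, 0.1849, 0.183], 'conf': 0.57}]
```

```bash
python3 -m crank '[[-0.0014,0.03,-0.0043,0,0,0,-1],[0,0.03,0,0,0,0,-1],[0,0.02,0,0,0,0,-1],[0,0.013,0,0,0,0,-1],[0,0,0,0,0,0,-1]]'
python3 -m crank '[[0,0,0,0,0,0,-1],[0,0,0,0,0,0,1],[0,0,0,0,0,0,1],[0,0,0,0,0,0,1],[0,0,0,0,0,0,1]]' 40
python3 -m crank '[[0,0,0,0,0,0,1],[0,0,0,0,0,0,1],[0,0,0,0,0,0,1],[0,0,0,0,0,0,1],[0,0,0,0,0,0,1]]' 40
python3 - <<'E'
from h import *
o=ctrl.observe();print(o['ee_pos'],o['tool_rot'],o['joint_pos'],o['finger_gap'])
for n in ["wrist","scene"]:
    im=ctrl.read_camera(n);cv2.imwrite(f"pics/{n}3.png",im[:,:,::-1])
E
```

```text
time: 5.0
ee_pos: [0.5893, 0.183, 0.1573]
tool_rot: [-1.571, -0.002, -2.833]
ft_force: [-0.1, 0.6, -0.3]
finger_gap: 0.0853
time: 5.5
ee_pos: [0.5902, 0.183, 0.1598]
tool_rot: [-1.57, 0.002, -2.833]
ft_force: [-0.5, -2.5, 5.9]
finger_gap: 0.0607
time: 6.0
ee_pos: [0.5902, 0.183, 0.1599]
tool_rot: [-1.57, 0.002, -2.833]
ft_force: [-1.2, -1.9, 5.7]
finger_gap: 0.0611
[0.59019677 0.18296273 0.15987136] [-1.57013991e+00  2.26493072e-03 -2.83290721e+00] [ 2.41540943e-01  5.10982279e-01  1.39675382e+00 -5.33373790e-04
  1.23155273e+00  1.50382948e+00] 0.06105010853753889
```

View pics/wrist3.png

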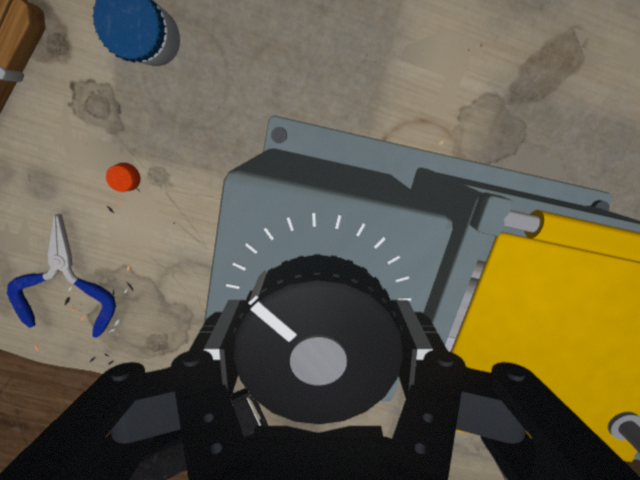

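```bash
python3 -m crank '[[0,0,0,0,-0.1,0,1],[0,0,0,0,-0.14,0,1],[0,0,0,0,-0.14,0,1],[0,0,0,0,-0.14,0,1],[0,0,0,0,-0.14,0,1]]' 40
python3 -m crank '[[0,0,0,0,-0.14,0,1],[0,0,0,0,-0.14,0,1],[0,0,0,0,-0.14,0,1],[0,0,0,0,-0.14,0,1],[0,0,0,0,-0.14,0,1]]' 40
python3 - <<'E'
from h import *
o=ctrl.observe();print(o['ee_pos'],o['tool_rot'],o['joint_pos'],o['ft_torque'])
for n in ["wrist","scene"]:
    im=ctrl.read_camera(n);cv2.imwrite(f"pics/{n}4.png",im[:,:,::-1])
E
```

```text
time: 6.6
ee_pos: [0.5904, 0.1826, 0.1598]
tool_rot: [-1.568, 0.001, -2.168]
ft_force: [2.0, -4.5, 5.7]
finger_gap: 0.0612
time: 7.1
ee_pos: [0.5909, 0.1825, 0.1598]
tool_rot: [-1.567, -0.001, -1.468]
ft_force: [7.4, -4.8, 4.0]
finger_gap: 0.0612
[0.59086106 0.18247901 0.15984688] [-1.56703576e+00 -6.67306669e-04 -1.46779850e+00] [ 2.40790239e-01  5.11387846e-01  1.39620497e+00 -1.24920629e-03
  1.23036681e+00  1.38206122e-01] [-0.72746301 -0.70978157 -0.15000977]
```

View pics/wrist4.png

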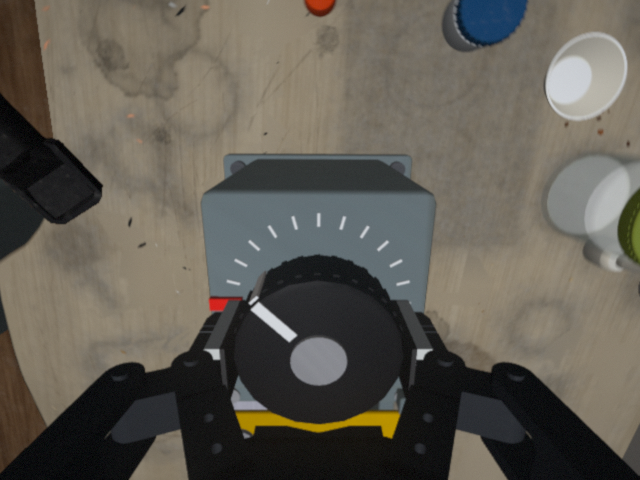

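```bash
python3 -m crank '[[0,0,0,0,-0.14,0,1],[0,0,0,0,-0.14,0,1],[0,0,0,0,-0.14,0,1],[0,0,0,0,-0.14,0,1],[0,0,0,0,-0.1,0,1]]' 40
python3 -m crank '[[0,0,0,0,-0.06,0,1],[0,0,0,0,0,0,1],[0,0,0,0,0,0,1],[0,0,0,0,0,0,1],[0,0,0,0,0,0,1]]' 40
python3 - <<'E'
from h import *
o=ctrl.observe();print(o['ee_pos'],o['tool_rot'],o['joint_pos'],o['ft_torque'])
for n in ["wrist","scene","top"]:
    im=ctrl.read_camera(n);cv2.imwrite(f"pics/{n}5.png",im[:,:,::-1])
E
```

```text
time: 7.7
ee_pos: [0.5913, 0.1827, 0.1599]
tool_rot: [-1.567, -0.003, -0.808]
ft_force: [11.5, -2.1, 1.4]
finger_gap: 0.0613
time: 8.2
ee_pos: [0.5913, 0.1827, 0.1599]
tool_rot: [-1.567, -0.004, -0.753]
ft_force: [10.7, -3.5, 2.3]
finger_gap: 0.0611
[0.59132817 0.18268858 0.15989212] [-1.56720848 -0.00377785 -0.7532785 ] [ 2.40952692e-01  5.11686036e-01  1.39564844e+00 -1.28546870e-03
  1.22919111e+00 -5.76144353e-01] [-0.59655542 -1.35451651  0.06292068]
```

View pics/wrist5.png

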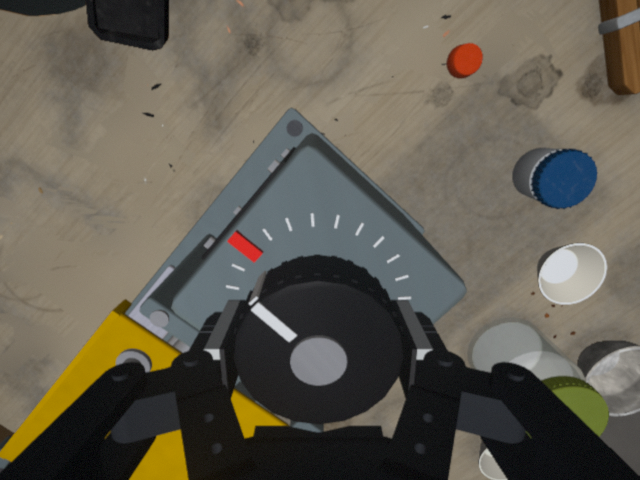

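View pics/scene5.png

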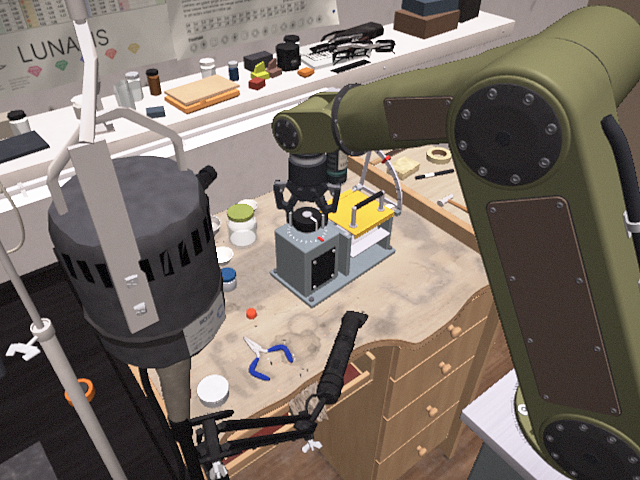

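```bash
cat > ang.py <<'E'
import sys
from h import *
def ang(oi,ii,m,ax=None):
    o=onz("wrist",*oi,.194);i=onz("wrist",*ii,.194)
    d=o-i; a1=np.degrees(np.arctan2(d[1],d[0]))
    M=[onz("wrist",*q,.152) for q in m]; dm=M[1]-M[0]; c=(M[0]+M[1])/2
    print('index end',o.round(4),'ang',a1,'mark',c.round(4),'ang',np.degrees(np.arctan2(dm[1],dm[0])))
    for axs in [o-.031*np.array([np.cos(np.radians(a1)),np.sin(np.radians(a1)),0])]+([np.array(ax)] if ax else []):
        e=c-axs; f=o-axs; print('axis',axs.round(4),'mark ang',np.degrees(np.arctan2(e[1],e[0]))%360,np.hypot(e[0],e[1]),'idx',np.degrees(np.arctan2(f[1],f[0]))%360)
E
python3 - <<'E'
from ang import *
im=cv2.imread("pics/wrist5.png");cv2.imwrite("pics/w5z.png",cv2.resize(im[210:410,200:440],None,fx=3,fy=3,interpolation=cv2.INTER_CUBIC))
ang((252,300.5),(293.5,338),((260,257),(233,237)),[.5905,.1825,0])
print(onz("wrist",318,360,.196))
E
```

```text
index end [0.5578 0.1835 0.194 ] ang 179.68482488094372 mark [0.5487 0.1793 0.152 ] ang -172.88734220486091
axis [0.5888 0.1833 0.194 ] mark ang 185.62906941852668 0.04029375552818079 idx 179.68482488094372
axis [0.5905 0.1825 0.    ] mark ang 184.32443093762157 0.04189160258254499 idx 178.30987111410866
[0.58904013 0.1843535  0.196     ]
```

View pics/w5z.png

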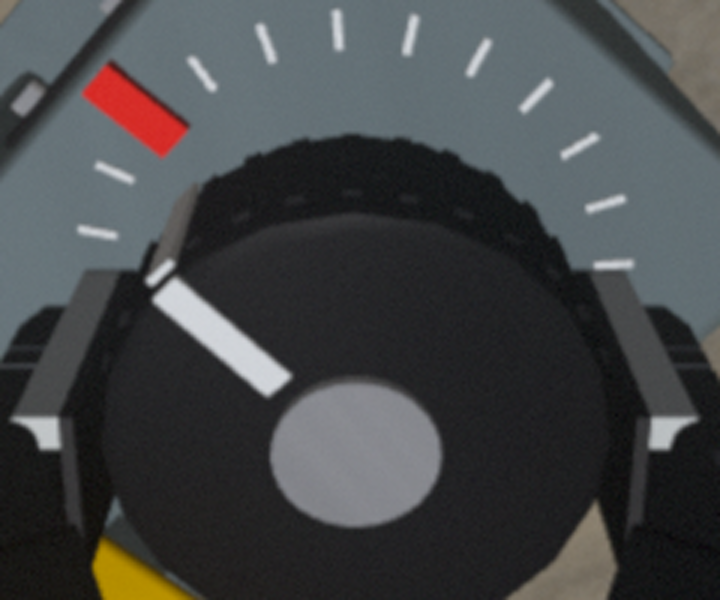

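```bash
python3 -m crank '[[0,0,0,0,-0.07,0,1],[0,0,0,0,0,0,1],[0,0,0,0,0,0,1],[0,0,0,0,0,0,1],[0,0,0,0,0,0,1]]' 40
python3 - <<'E'
from h import *
o=ctrl.observe();print(o['ee_pos'],o['tool_rot'])
for n in ["wrist","scene"]:
    im=ctrl.read_camera(n);cv2.imwrite(f"pics/{n}6.png",im[:,:,::-1])
im=cv2.imread("pics/wrist6.png")[210:410,200:440]
a=cv2.resize(im,None,fx=2,fy=2,interpolation=cv2.INTER_CUBIC)
b=cv2.resize(cv2.imread("pics/scene6.png")[190:270,265:345],(400,400),interpolation=cv2.INTER_CUBIC)
b2=np.hstack([a[:400],b]);cv2.imwrite("pics/c6.png",b2[:, :800]);print(b2.shape)
E
```

```text
time: 8.85
ee_pos: [0.5914, 0.1827, 0.1599]
tool_rot: [-1.567, -0.004, -0.683]
ft_force: [11.7, -2.2, 1.9]
finger_gap: 0.0607
[0.59136238 0.18269893 0.15988392] [-1.56733955 -0.00408486 -0.68327788]
(400, 880, 3)
```

View pics/c6.png

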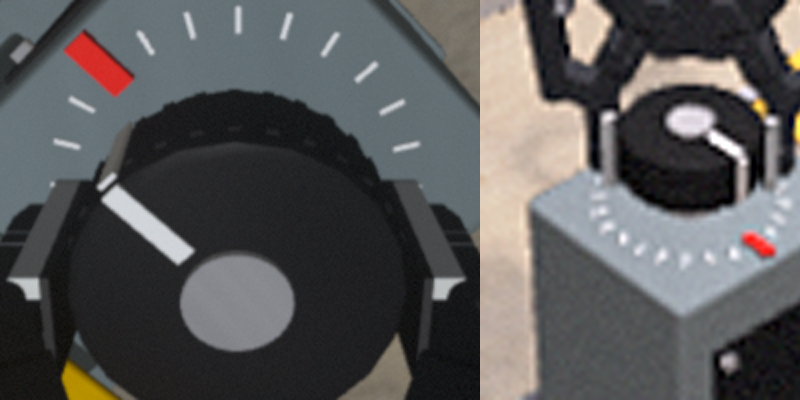

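Run:
```python
from h import *
from scipy.optimize import least_squares
meas=dict(end=(317.8,222),bot=(317.2,230.6),hub=(265+210/5,190+120/5),mark=(320.6,238.8))
def f(p):
    x,y,a,m,dz=p
    A=np.array([x,y,0]);u=lambda t:np.array([np.cos(t),np.sin(t),0]);z=np.array([0,0,1])
    out=[proj("scene",A+.031*u(a)+(.194+dz)*z)-meas['end'],proj("scene",A+.031*u(a)+(.168+dz)*z)-meas['bot'],
     proj("scene",A+(.196+dz)*z)-meas['hub'],proj("scene",A+.042*u(m)+(.152+dz)*z)-meas['mark']]
    return np.concatenate(out)
r=least_squares(f,[.59,.182,3.1,3.2,0]);print(r.x[:2],np.degrees(r.x[2:4]),r.x[4],r.fun.round(2))
from ang import ang
ang((200+104/2,210+193/2),(200+187/2,210+258/2),((200+122/2,210+86/2),(200+75/2,210+42/2)),[.5895,.183,0])
```

```text
[0.60625787 0.1701937 ] [187.78051914 187.16474688] -0.018384055134071754 [-0.38 -0.71  0.09  0.23  0.22  0.36  0.08  0.13]
index end [0.5596 0.1797 0.194 ] ang -172.1631901934426 mark [0.5482 0.179  0.152 ] ang -175.72440175939994
axis [0.5903 0.1839 0.194 ] mark ang 186.7112550009435 0.04239252823445894 idx 187.83680980655743
axis [0.5895 0.183  0.    ] mark ang 185.58190549756497 0.041521203374154235 idx 186.31281853940197
```

```bash
python3 -m crank '[[0,0,0,0,0,0,-1],[0,0,0,0,0,0,-1],[0,0,0,0,0,0,-1],[0,0,0,0,0,0,-1],[0,0,0,0,0,0,-1]]'
python3 -m crank '[[0,-0.02,0,0,0,0,-1],[0,-0.03,0,0,0,0,-1],[0,-0.03,0,0,0,0,-1],[0,-0.02,0,0,0,0,-1],[0,0,0,0,0,0,-1]]'
python3 - <<'E'
from h import *
o=ctrl.observe();print(o['ee_pos'],o['tool_rot'])
for n in ["wrist","scene"]:
    im=ctrl.read_camera(n);cv2.imwrite(f"pics/{n}7.png",im[:,:,::-1])
for q in ["wheel_index","wheel_mark"]: print(q,ctrl.spot_point("wrist",q)[:2])
im=cv2.imread("pics/wrist7.png");cv2.imwrite("pics/w7z.png",cv2.resize(im[140:340,200:440],None,fx=3,fy=3,interpolation=cv2.INTER_CUBIC))
E
```

```text
time: 9.45
ee_pos: [0.5896, 0.1832, 0.1583]
tool_rot: [-1.571, 0.0, -0.683]
ft_force: [-0.5, -0.6, -0.1]
finger_gap: 0.0853
time: 9.95
ee_pos: [0.5903, 0.1834, 0.2615]
tool_rot: [-1.567, -0.003, -0.683]
ft_force: [0.1, 0.0, -0.5]
finger_gap: 0.0852
[0.59034994 0.1833917  0.2614538 ] [-1.56681085 -0.00299304 -0.6827448 ]
wheel_index [{'location': [0.5584, 0.1786, 0.1967], 'conf': 0.7}]
wheel_mark [{'location': [0.5497, 0.1756, 0.1557], 'conf': 0.61}, {'location': [0.5559, -0.0454, 0.1399], 'conf': 0.53}]
```

View pics/w7z.png

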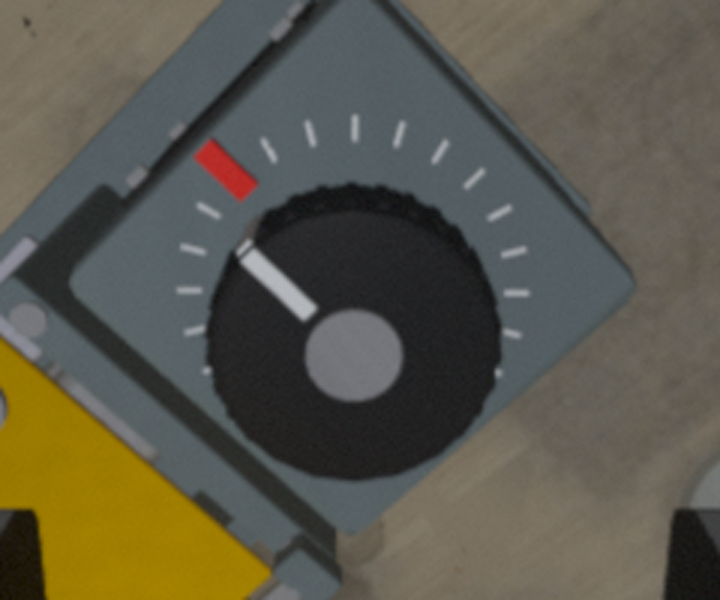

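Run:
```python
from ang import *
q=lambda u,v:(200+u/3,140+v/3)
ang(q(242,249),q(312,316),(q(250,189),q(204,151)),[.5895,.183,0])
print('hub',onz("wrist",*q(354,355),.196))
# full fit in the wrist image: axis x,y, idx, mark
from scipy.optimize import least_squares
u=lambda t:np.array([np.cos(t),np.sin(t),0]);Z=np.array([0,0,1.])
def f(p):
    x,y,a,m,dz=p;A=np.array([x,y,dz])
    g=lambda X,c:proj("wrist",X)-np.array(q(*c))
    return np.concatenate([g(A+.031*u(a)+.194*Z,(242,249)),g(A+.196*Z,(354,355)),g(A+.042*u(m)+.152*Z,(227,170)),
      g(A+.012*u(a)+.194*Z,(308,312)),[dz/.001]])
r=least_squares(f,[.59,.183,3.2,3.2,0]);print(r.x[:2],np.degrees(r.x[2:4]),r.x[4],r.fun.round(2))
```

```text
index end [0.5564 0.1812 0.194 ] ang -174.87023614742537 mark [0.5462 0.18   0.152 ] ang -169.95149782061162
axis [0.5872 0.184  0.194 ] mark ang 185.57035643469575 0.0412430894729488 idx 185.12976385257465
axis [0.5895 0.183  0.    ] mark ang 183.98740827919272 0.043407963680150784 idx 183.08719045088353
hub [0.58695114 0.1846896  0.196     ]
[0.58716092 0.18444338] [186.33416472 186.30157895] -0.00029513043566338075 [-0.21  0.04 -0.1   0.31 -0.81 -0.78  1.02  0.38 -0.3 ]
```

Run:
```python
from h import *
from scipy.spatial.transform import Rotation as Ro
o=ctrl.observe();T=Ro.from_euler('xyz',o['tool_rot']).as_matrix()
c=ctrl.calibration("wrist");C=-np.array(c['R']).T@np.array(c['t']);print(C,T.T@(C-o['ee_pos']),o['joint_pos'])
```

```text
[0.52568944 0.23486453 0.39912904] [-0.08217657 -0.14219598 -0.0001764 ] [ 2.41889775e-01  4.36447501e-01  1.27677776e+00 -1.33013880e-05
  1.43050570e+00 -6.46116373e-01]
```

```bash
python3 -m crank '[[0.0175,-0.01,-0.0335,0,0,0,-1],[0.0175,0,-0.0335,0,0,0,-1],[0.0175,0,-0.0335,0,0,0,-1],[0.0175,0,-0.0335,0,0,0,-1],[0,0,0,0,0.13,0,-1]]'
python3 -m crank '[[0,0,0,0,0.134,0,-1],[0,0,0,0,0.134,0,-1],[0,0,0,0,0.134,0,-1],[0,0,0,0,0.134,0,-1],[0,0,0,0,0.134,0,-1]]'
python3 -m crank '[[0,0,0,0,0,0,-1],[0,0,0,0,0,0,-1],[0,0,0,0,0,0,-1],[0,0,0,0,0,0,-1],[0,0,0,0,0,0,-1]]'
python3 - <<'E'
from h import *
o=ctrl.observe();print(o['ee_pos'],o['tool_rot'],o['joint_pos'])
for n in ["wrist","scene","top"]:
    im=ctrl.read_camera(n);cv2.imwrite(f"pics/{n}8.png",im[:,:,::-1])
E
```

```text
time: 10.65
ee_pos: [0.5585, 0.0316, 0.2674]
tool_rot: [-1.572, 0.001, -0.815]
ft_force: [-1.0, 1.4, 0.6]
finger_gap: 0.0854
time: 11.15
ee_pos: [0.5591, 0.035, 0.2671]
tool_rot: [-1.573, 0.0, -1.488]
ft_force: [-0.1, 0.8, -0.9]
finger_gap: 0.0859
time: 11.65
ee_pos: [0.5594, 0.035, 0.2682]
tool_rot: [-1.571, 0.0, -1.482]
ft_force: [-0.2, -0.5, 0.6]
finger_gap: 0.0855
[0.55936268 0.03502986 0.26823258] [-1.57085482e+00  2.10316119e-06 -1.48174856e+00] [-2.80583036e-03  2.97947805e-01  1.43745779e+00 -3.31536546e-06
  1.40624549e+00 -9.18530586e-02]
```

View pics/wrist8.png

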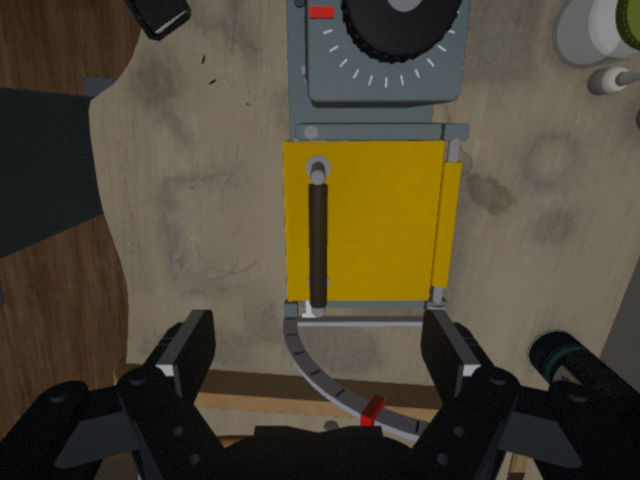

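View pics/scene8.png

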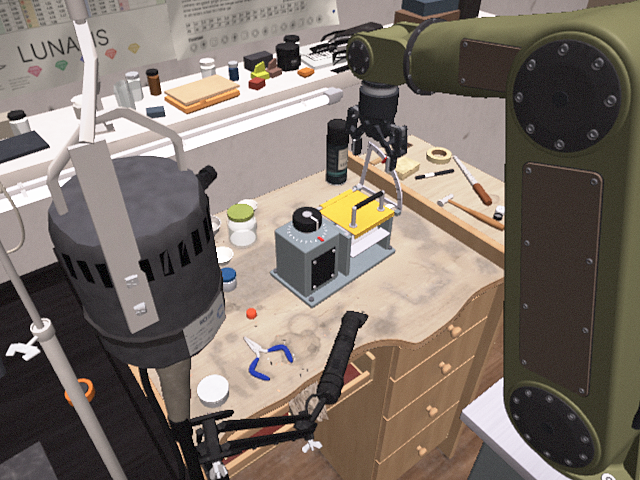

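View pics/top8.png

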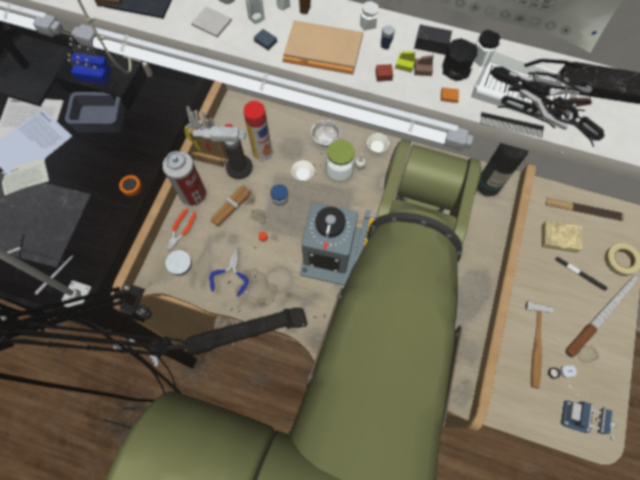

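```bash
python3 -m crank '[[0,0.03,0,0,0,0,-1],[0,0.03,0,0,0,0,-1],[0,0.025,0,0,0,0,-1],[0,0.016,0,0,0,0,-1],[0,0,0,0,0,0,-1]]'
python3 -m crank '[[0,0,0,0,0,0,-1],[0,0,0,0,0,0,1],[0,0,0,0,0,0,1],[0,0,0,0,0,0,1],[0,0,0,0,0,0,1]]' 60
python3 -m crank '[[0,0,0,0,0,0,1],[0,0,0,0,0,0,1],[0,0,0,0,0,0,1],[0,0,0,0,0,0,1],[0,0,0,0,0,0,1]]' 60
python3 - <<'E'
from h import *
o=ctrl.observe();print(o['ee_pos'],o['tool_rot'],o['joint_pos'])
for n in ["wrist","scene"]:
    im=ctrl.read_camera(n);cv2.imwrite(f"pics/{n}9.png",im[:,:,::-1])
E
```

```text
time: 12.3
ee_pos: [0.5585, 0.035, 0.1652]
tool_rot: [-1.575, 0.0, -1.483]
ft_force: [-0.1, -1.2, 0.3]
finger_gap: 0.0855
time: 12.8
ee_pos: [0.5595, 0.035, 0.1677]
tool_rot: [-1.57, -0.0, -1.483]
ft_force: [-0.0, -0.2, 0.2]
finger_gap: 0.0283
time: 13.3
ee_pos: [0.5594, 0.035, 0.1675]
tool_rot: [-1.571, -0.0, -1.483]
ft_force: [-2.8, -0.2, 5.3]
finger_gap: 0.0101
[0.55940642 0.03503597 0.16751317] [-1.57061615e+00 -1.78991212e-05 -1.48280607e+00] [-2.79547391e-03  3.81965327e-01  1.56520573e+00 -1.60249778e-06
  1.19424053e+00 -9.07851442e-02]
```

View pics/wrist9.png

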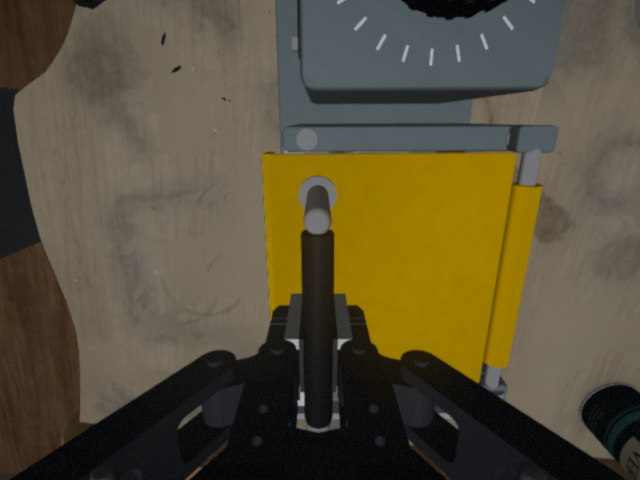

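View pics/scene9.png

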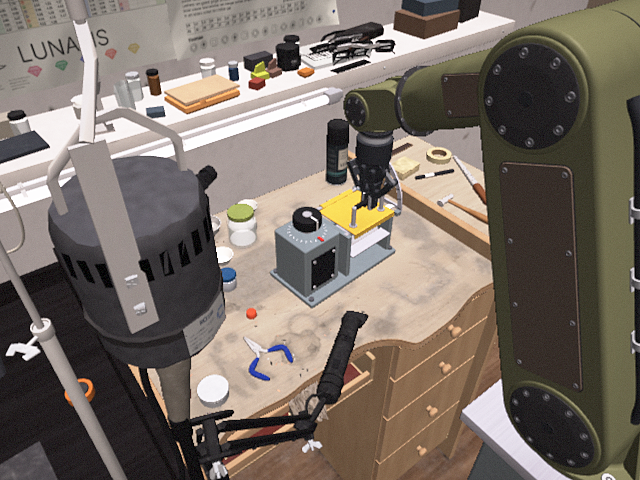

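Run:
```python
import numpy as np
th=np.array([0,.04,.12,.21,.3,.39,.48,.57,.66,.75,.84,.88,.92,.985]);a=th+np.arctan2(.05,.1);r=np.hypot(.1,.05)
P=np.c_[-r*np.sin(a),-r*np.cos(a)];print(np.diff(P,axis=0).round(4))
```

```text
[[-0.004   0.0021]
 [-0.0077  0.0046]
 [-0.0081  0.0059]
 [-0.0076  0.0066]
 [-0.0069  0.0073]
 [-0.0063  0.0079]
 [-0.0055  0.0084]
 [-0.0048  0.0089]
 [-0.0039  0.0093]
 [-0.0031  0.0096]
 [-0.0011  0.0043]
 [-0.0009  0.0044]
 [-0.0011  0.0072]]
```

```bash
python3 -m crank '[[0,-0.004,0.0021,0,0,0,1],[0,-0.0077,0.0046,0,0,0,1],[0,-0.0081,0.0059,0,0,0,1],[0,-0.0076,0.0066,0,0,0,1],[0,-0.0069,0.0073,0,0,0,1]]' 60
python3 - <<'E'
from h import *
o=ctrl.observe();print(o['ee_pos'],o['ft_torque'],o['finger_gap'])
im=ctrl.read_camera("wrist");cv2.imwrite("pics/w10.png",im[:,:,::-1])
E
```

```text
time: 13.9
ee_pos: [0.5864, 0.0375, 0.2025]
tool_rot: [-1.57, 0.0, -1.483]
ft_force: [-1.0, 0.4, -2.4]
finger_gap: 0.0101
[0.58639832 0.03752992 0.20245216] [ 0.14853851  0.14535574 -0.0073974 ] 0.010125013442823575
```

View pics/w10.png

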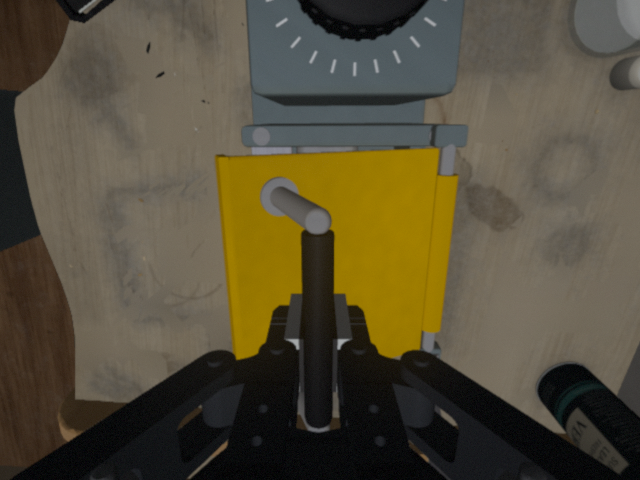

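Flap lifts with the bar held: the post at (295,205) leans as the flap swings, and the grip is still centred at x=318. I'll continue along the arc.

```bash
python3 -m crank '[[0,-0.0063,0.0079,0,0,0,1],[0,-0.0055,0.0084,0,0,0,1],[0,-0.0048,0.0089,0,0,0,1],[0,-0.0039,0.0093,0,0,0,1],[0,-0.0031,0.0096,0,0,0,1]]' 60
python3 -m crank '[[0,-0.0011,0.0043,0,0,0,1],[0,-0.0009,0.0044,0,0,0,1],[0,0,0,0,0,0,1],[0,0,0,0,0,0,1],[0,0,0,0,0,0,1]]' 60
python3 - <<'E'
from h import *
o=ctrl.observe();print(o['ee_pos'],o['ft_torque'],o['finger_gap'],o['tool_rot'])
for n in ["wrist","scene","top"]:
    im=ctrl.read_camera(n);cv2.imwrite(f"pics/{n}11.png",im[:,:,::-1])
    for q in ["flap_pointer","marker_line","flap_hinge","flap_bar"]:
        print(n,q,[(round(d['conf'],2),np.round(d['location'],4).tolist()) for d in ctrl.spot_point(n,q)[:2]])
E
```

```text
time: 14.45
ee_pos: [0.6304, 0.0416, 0.2257]
tool_rot: [-1.57, 0.0, -1.483]
ft_force: [-1.2, 1.9, -1.8]
finger_gap: 0.0099
time: 14.95
ee_pos: [0.6382, 0.0422, 0.2274]
tool_rot: [-1.57, 0.0, -1.483]
ft_force: [-3.1, 4.4, 4.1]
finger_gap: 0.0097
[0.63819177 0.04224522 0.22741333] [0.7693537  0.36427993 0.0775591 ] 0.009689169061222766 [-1.57048338e+00  3.87815941e-04 -1.48262388e+00]
wrist flap_pointer []
wrist marker_line [(0.26, [0.6002, 0.0971, -0.0015])]
wrist flap_hinge [(0.92, [0.657, 0.0467, 0.1318])]
wrist flap_bar [(0.82, [0.6394, 0.0401, 0.25])]
scene flap_pointer [(0.83, [0.5972, -0.0393, 0.2259])]
scene marker_line [(0.51, [0.6059, -0.038, 0.2323])]
scene flap_hinge [(0.66, [0.6605, 0.0421, 0.1419])]
scene flap_bar [(0.48, [0.6398, 0.0403, 0.2444]), (0.26, [0.5794, 0.3471, 0.0016])]
top flap_pointer [(0.71, [0.4511, 0.506, -0.0008]), (0.24, [0.6851, 0.3444, 0.0028])]
top marker_line []
top flap_hinge []
top flap_bar []
```

View pics/wrist11.png

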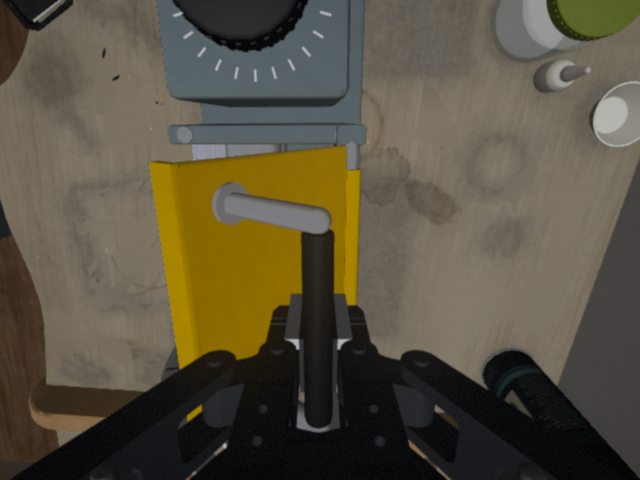

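View pics/scene11.png

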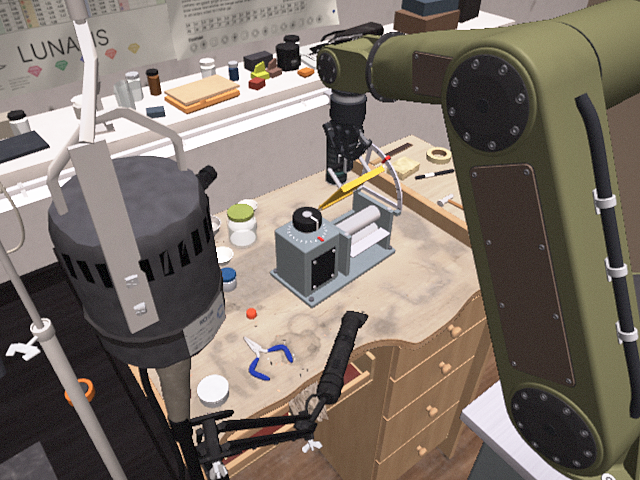

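View pics/top11.png

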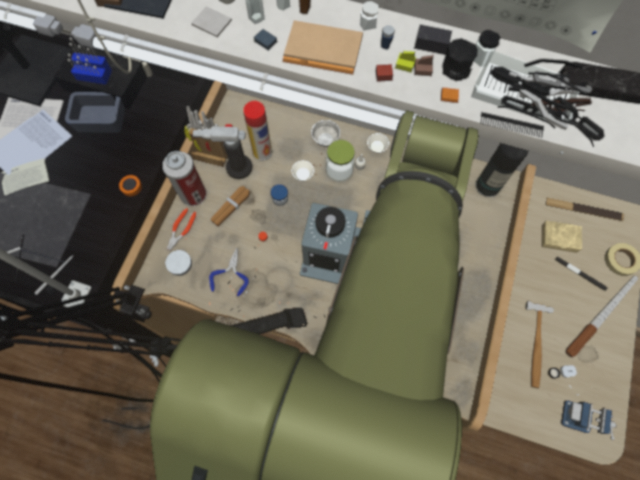

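Run:
```python
from h import *
im=cv2.imread("pics/scene11.png");cv2.imwrite("pics/s11z.png",cv2.resize(im[135:225,310:420],None,fx=6.5,fy=6.5,interpolation=cv2.INTER_CUBIC))
hp=np.array([.667,-.0324,.137]);mx=np.array([np.cos(.087),np.sin(.087),0])
for t in [.88,.9,.92,.94,.96,.98,1.0,1.02,1.04]:
    p=hp-.112*np.cos(t)*mx+.112*np.sin(t)*np.array([0,0,1]); print(t,p.round(4),proj("scene",p).round(1), ((proj("scene",p)-[310,135])*6.5).round(0))
```

```text
0.88 [ 0.5959 -0.0386  0.2233] [383.2 167.5] [476. 211.]
0.9 [ 0.5976 -0.0384  0.2247] [382.7 166.7] [473. 206.]
0.92 [ 0.5994 -0.0383  0.2261] [382.2 165.8] [469. 200.]
0.94 [ 0.6012 -0.0381  0.2274] [381.6 165. ] [466. 195.]
0.96 [ 0.603  -0.038   0.2287] [381.1 164.2] [462. 190.]
0.98 [ 0.6048 -0.0378  0.23  ] [380.5 163.4] [458. 185.]
1.0 [ 0.6067 -0.0377  0.2312] [380.  162.6] [455. 180.]
1.02 [ 0.6086 -0.0375  0.2324] [379.4 161.9] [451. 175.]
1.04 [ 0.6105 -0.0373  0.2336] [378.8 161.1] [447. 170.]
```

View pics/s11z.png

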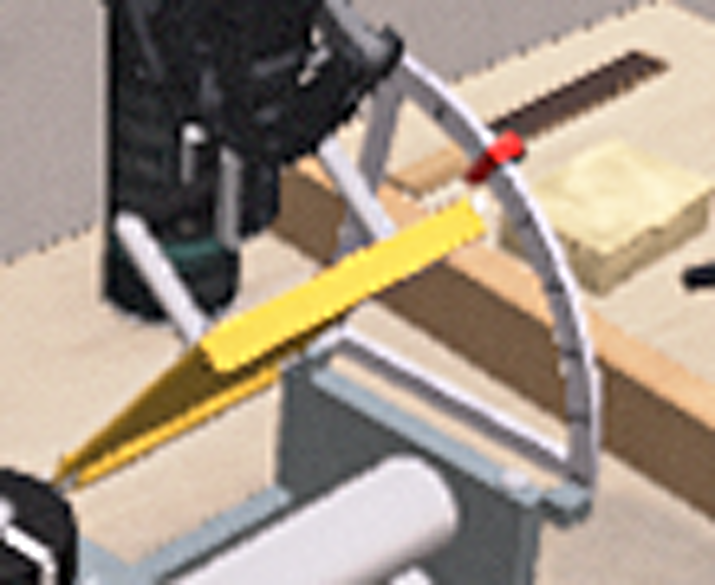

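Run:
```python
from h import *
def red(f,box):
    im=cv2.imread(f).astype(int);m=(im[:,:,2]>120)&(im[:,:,1]<90)&(im[:,:,0]<90)&(im[:,:,2]-im[:,:,1]>80)
    x0,y0,x1,y1=box;k=np.zeros_like(m);k[y0:y1,x0:x1]=m[y0:y1,x0:x1];v,u=np.nonzero(k);return u.mean(),v.mean(),len(u),(u.min(),u.max(),v.min(),v.max())
for f,b in [("pics/scene0.png",(370,140,405,180)),("pics/top0.png",(430,225,460,255)),("pics/w1.png",(440,110,500,160)),("pics/scene11.png",(370,140,405,180))]:
    print(f,red(f,b))
im=cv2.imread("pics/scene0.png");a=cv2.resize(im[135:225,310:420],(605,495),interpolation=cv2.INTER_CUBIC);cv2.imwrite("pics/s0q.png",a)
```

```text
pics/scene0.png (np.float64(387.35714285714283), np.float64(157.35714285714286), 14, (np.int64(385), np.int64(389), np.int64(155), np.int64(159)))
pics/top0.png (np.float64(446.3333333333333), np.float64(240.83333333333334), 24, (np.int64(443), np.int64(450), np.int64(239), np.int64(242)))
pics/w1.png (np.float64(469.9208633093525), np.float64(141.16906474820144), 278, (np.int64(460), np.int64(481), np.int64(125), np.int64(150)))
pics/scene11.png (np.float64(387.45454545454544), np.float64(157.36363636363637), 11, (np.int64(385), np.int64(389), np.int64(155), np.int64(159)))
```

View pics/s0q.png

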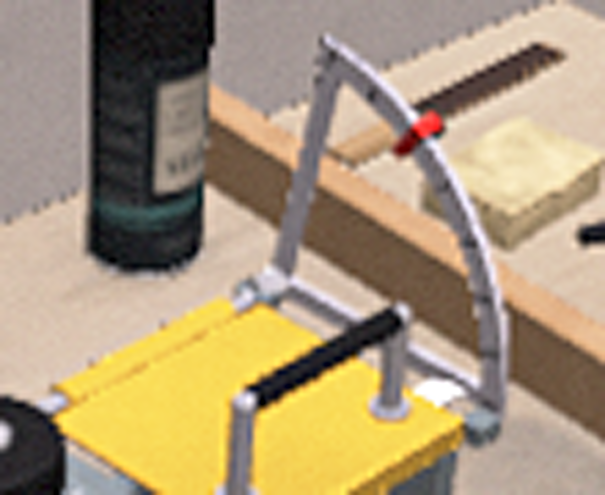

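```bash
cat > ov.py <<'E'
from h import *
def box(hp,yaw,t,rad=(114,134),yy=7,tt=3.5):
    mx=np.array([np.cos(yaw),np.sin(yaw),0]);my=np.array([-np.sin(yaw),np.cos(yaw),0]);Z=np.array([0,0,1.])
    r=-np.cos(t)*mx+np.sin(t)*Z; n=np.sin(t)*mx+np.cos(t)*Z
    return [hp+r*a/1e3+my*b/1e3+n*c/1e3 for a in rad for b in (-yy,yy) for c in (-tt,tt)], hp+r*.112
def draw(img,n,f,off,sc,hp,t,col,yaw=.087,P_=None):
    b,p=box(hp,yaw,t)
    q=np.array([(proj(n,x)-off)*sc for x in b])
    h=cv2.convexHull(q.astype(np.float32)).astype(int); cv2.polylines(img,[h],True,col,1)
    c=tuple(((proj(n,p)-off)*sc).astype(int)); cv2.drawMarker(img,c,col,cv2.MARKER_CROSS,10,1)
E
python3 - <<'E'
import ov
from ov import *
off=np.array([360,140]);sc=12
im=cv2.imread("pics/scene11.png")[140:185,360:405];im=cv2.resize(im,None,fx=sc,fy=sc,interpolation=cv2.INTER_CUBIC)
hp=np.array([.667,-.0324,.137])
im2=im.copy()
for t,c in [(.95,(255,0,0)),(1.0,(0,255,0)),(1.05,(255,0,255))]: draw(im2,"scene",None,off,sc,hp,t,c)
cv2.imwrite("pics/ov1.png",im2)
E
```

```text
(no output)
```

View pics/ov1.png

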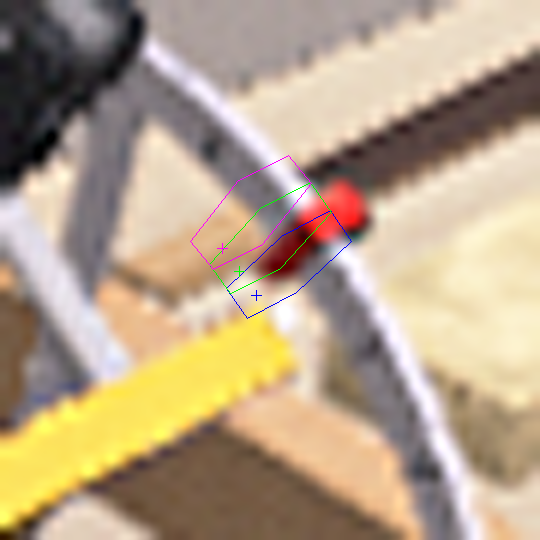

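```bash
python3 -m crank '[[0,-0.0005,0.003,0,0,0,1],[0,-0.0006,0.0042,0,0,0,1],[0,0,0,0,0,0,1],[0,0,0,0,0,0,1],[0,0,0,0,0,0,1]]' 60
python3 - <<'E'
from ov import *
o=ctrl.observe();print(o['ee_pos'],o['ft_force'],o['finger_gap'])
d=o['ee_pos']-np.array([.5594,.0350,.1675]);dx=d[0]*np.cos(.087)+d[1]*np.sin(.087);print('theta',np.arctan2(.05+d[2],.1-dx)-np.arctan2(.05,.1),np.hypot(.05+d[2],.1-dx))
im=ctrl.read_camera("scene");cv2.imwrite("pics/scene12.png",im[:,:,::-1])
for q in ["flap_pointer","marker_line"]:
  print(q,[(round(d['conf'],2),np.round(d['location'],4).tolist()) for d in ctrl.spot_point("scene",q)[:2]])
cv2.imwrite("pics/s12z.png",cv2.resize(im[140:185,360:405,::-1],None,fx=12,fy=12,interpolation=cv2.INTER_CUBIC))
E
```

```text
time: 16.2
ee_pos: [0.6454, 0.0429, 0.2286]
tool_rot: [-1.57, 0.0, -1.483]
ft_force: [-2.9, 4.1, 4.9]
finger_gap: 0.0102
[0.64539327 0.04291491 0.22856035] [-2.87239349  4.06419881  4.90501631] 0.010158826936282355
theta 0.9849070314065542 0.11189533223056504
flap_pointer [(0.64, [0.5451, 0.1805, 0.1517]), (0.59, [0.6056, -0.0382, 0.2306])]
marker_line [(0.58, [0.6076, -0.0397, 0.2293])]
```

View pics/s12z.png

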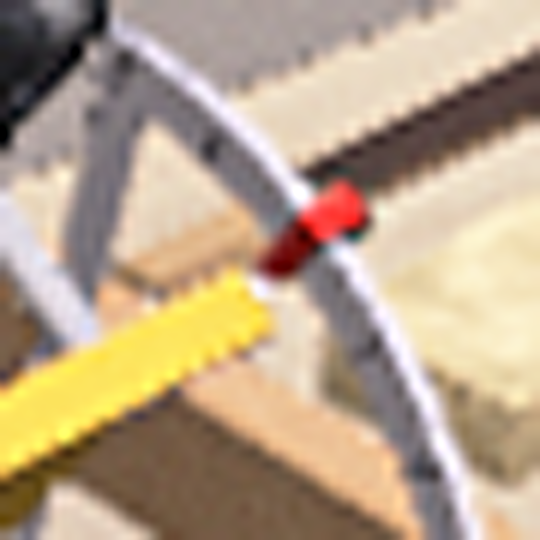

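Run:
```python
from h import *
t=[cv2.imread(f"pics/scene{k}.png")[148:182,370:404] for k in (8,11,12)]
d=[cv2.absdiff(t[1],t[0])*2,cv2.absdiff(t[2],t[0])*2]
r=lambda a:cv2.resize(a,(264,264),interpolation=cv2.INTER_NEAREST)
cv2.imwrite("pics/d12.png",np.vstack([np.hstack([r(x) for x in t]),np.hstack([r(d[0]),r(d[1]),r(t[0])])]))
```

```text
(no output)
```

View pics/d12.png

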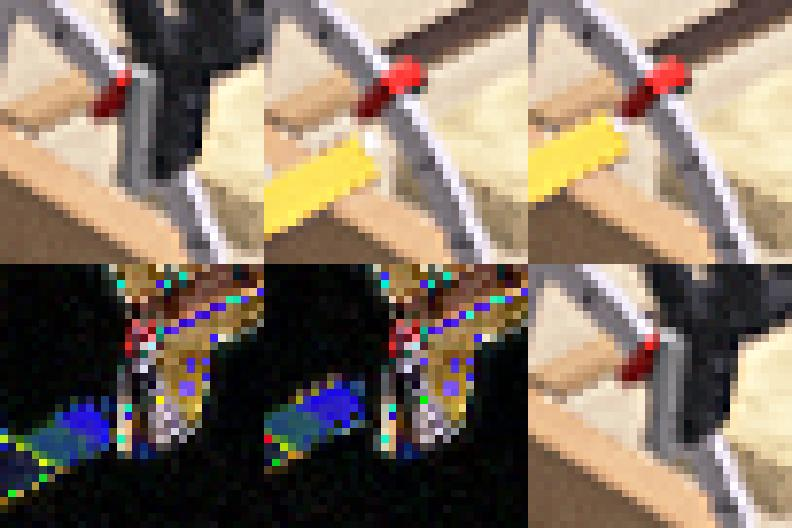

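Run:
```python
from h import *
t=[cv2.imread(f"pics/scene{k}.png")[148:182,370:404] for k in (0,11,12)]
d=[np.clip(cv2.absdiff(t[i],t[0]).astype(int)*4,0,255).astype(np.uint8) for i in (1,2)]
r=lambda a:cv2.resize(a,(390,390),interpolation=cv2.INTER_NEAREST)
cv2.imwrite("pics/d12.png",np.hstack([r(d[0]),r(d[1])]))
for k in (1,2):
    print(k); print(t[k][10:24,6:20].tolist().__len__())
    for row in t[k][10:24,6:20]: print(' '.join('%02x%02x%02x'%(p[2],p[1],p[0]) for p in row))
```

```text
1
14
e2c9ad dfb991 dbae81 e5bb8f eec193 b6a192 84858a 7e777b 6c3b3f e42421 ff3e37 ff3e3b ff302e eb1b19
e1b78c e1ba8c e3be92 e1b789 daab81 d1b194 9f8c86 7e4e52 6d1e1e 4d0909 f62e25 ff585f 8d5059 283433
e1b98e e3bb93 d6ac80 cfa47a caa277 d4a27e a56d5c 782726 710c0e 650603 492a2b 98909b cfc9dd c0b8bb
d8ad82 d0a479 c79971 b8946a bb956d ad735f 7d2f2f 711015 6a0c08 623534 6b5d62 a4a1ab f5f3ff fcf7fd
c89c73 b99169 b98e67 bfa389 c5ae9a 936758 6c1a17 5e0003 632423 726068 777379 716e73 98909b f4effa
b48b62 ba9c82 bca38a ead7c3 f7eedb dfbdac a7766a 9b7c6c b79a88 938582 807b81 7b7479 6d6769 e4dbee
b69b86 e9d8c1 f1e5cf f0e4d1 ebdecb eddcbe e2c0a8 ecd8be f8e5c7 c5b0a2 837c81 767174 7a7478 9d93a0
f2e6d1 eee2cd eadccb d5b8ae e3c9aa fae390 ecdbbb fefcff f7ece3 e3c8b5 a59590 7d757e 7a7177 736d6f
e7d9c8 d3bbae e8cfb0 deb375 f5d66a ffec55 eed9a7 ffffff fbf4f5 f1e0c6 e8d0b9 99908a 767077 797076
ead3b1 daab71 f6d86d ffe55c fee655 fde351 f4cf50 f7eadc eee1d4 e9dac3 eed9c3 ad9b91 80767c 7e787e
fce37e ffe860 ffe759 fde65c fce158 fde660 fde250 fadd5e edd8b4 e9d8c6 d4baa6 ad967e 8f847a 797276
fee656 fde75b fde
[... 953 characters left out ...]
 777073 9d97a1
ffe95b fde357 fce25b fce359 fee251 f7d44f e8cca0 e9d7c2 efe0c9 e4c8b7 a79792 7c7478 797376 736a6f
fde45e fce35d fce45e fce35c fde256 ffe951 f5d57e ecdac2 eadbc5 f0e0c8 ebd2bd 958786 78737b 797375
fce35c fce460 fce25b fee860 ffed5b f8d043 edc774 ead7b8 e9dbc9 efe1cb edd6bd a8988d 80797d 7d757b
fde35b fee75d ffe959 f6cb45 f7d556 c9a477 c8ad9c e3d0bc e8dac1 eddbc5 d4bba6 b09981 908279 7d767b
ffec5c f7d348 fde071 d29d62 a88775 dfcbbf eadbc9 e7d7c0 e4d2ba ecd9c0 dac1aa a88e70 8c7d69 6d6264
ffe774 daa768 dfac8e edc39e e2ba9a e1c5a9 e7d5c0 e6d5bf e8d5bf ecd9c1 c9b29f 988569 8f7e66 786b65
e2b391 eec4a2 eec29e efc69c edc196 e6ba93 e9ccae e4cdb0 e9d8c4 f0e1cb c2ad95 8a795f 8a7659 907d65
```

View pics/d12.png

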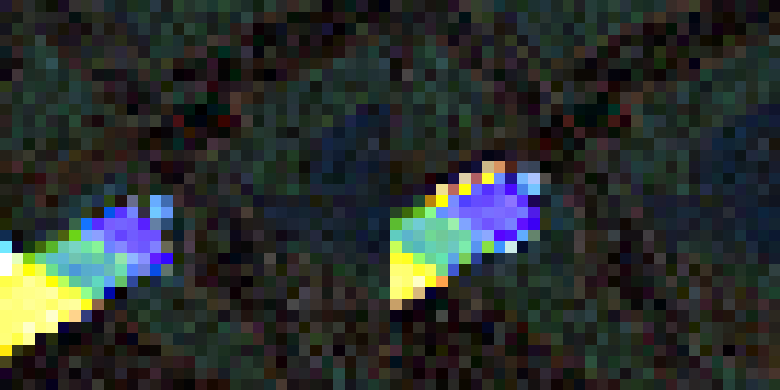

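Run:
```python
from h import *
im=cv2.imread("pics/w1.png")
a=cv2.resize(im[120:200,375:505],None,fx=6,fy=6,interpolation=cv2.INTER_CUBIC)
cv2.imwrite("pics/w1p.png",a)
```

```text
(no output)
```

View pics/w1p.png

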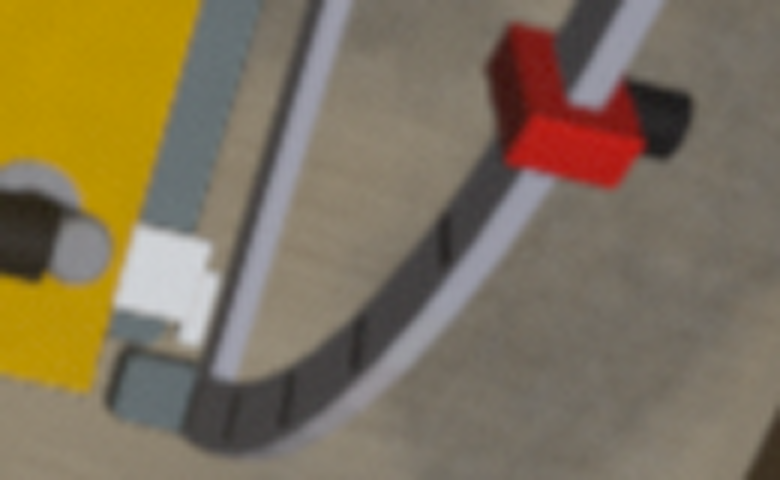

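```bash
cat > wfit.py <<'E'
from ov import *
from scipy.spatial.transform import Rotation as Ro
from scipy.optimize import least_squares
o=ctrl.observe();T=Ro.from_euler('xyz',o['tool_rot']).as_matrix();p=o['ee_pos']
c=ctrl.calibration("wrist");Rc=np.array(c['R']);tc=np.array(c['t'])
# camera from tool: Xc=Rc(T Xt+p)+tc
Rct=Rc@T; tct=Rc@p+tc
T1=Ro.from_euler('xyz',[-1.57145337,-8.41822926e-04,-2.82979015]).as_matrix();p1=np.array([.5001442,.03302296,.36064403])
R1=Rct@T1.T; t1=tct-R1@p1
K=np.array([[c['fx'],0,c['cx']],[0,c['fy'],c['cy']],[0,0,1]]);P1=K@np.c_[R1,t1]
def pw(X): x=P1@np.append(X,1);return x[:2]/x[2]
def S(X): return (pw(X)-[375,120])*6
if __name__=="__main__":
    print(-R1.T@t1)
    im=cv2.imread("pics/w1p.png")
    hp=np.array([.667,-.0324,.137])
    for t,col in [(.95,(255,0,0)),(1.0,(0,255,0))]:
        b,pt=box(hp,.087,t)
        q=np.array([S(x) for x in b]).astype(int)
        for i in range(8):
            for j in range(i):
                if bin(i^j).count('1')==1: cv2.line(im,tuple(q[i]),tuple(q[j]),col,1)
    _,p0=box(hp,.087,0); cv2.drawMarker(im,tuple(S(p0).astype(int)),(255,0,255),cv2.MARKER_CROSS,12,1)
    cv2.imwrite("pics/w1o.png",im)
E
python3 wfit.py
```

```text
[0.57798739 0.05864249 0.50278815]
```

View pics/w1o.png

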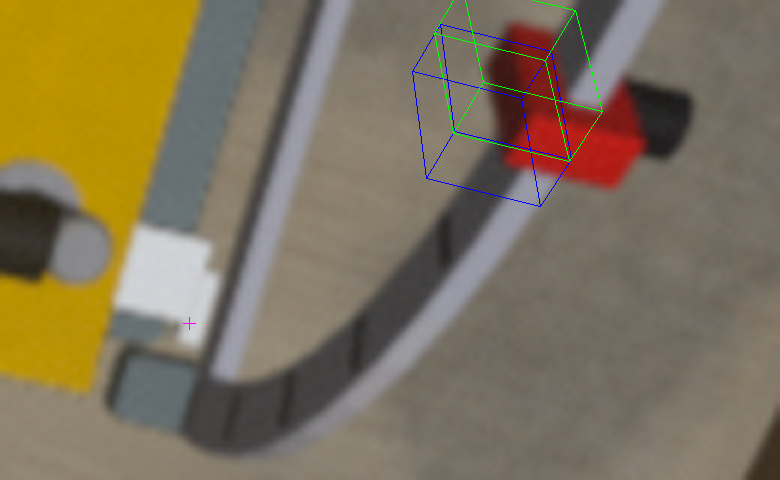

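Run:
```python
from wfit import *
obs=np.array([(505,160),(618,188),(645,150),(525,118)])
def mod(p,yaw):
    hx,hy,t,dy=p; hp=np.array([hx,hy,.137]);my=np.array([-np.sin(yaw),np.cos(yaw),0])
    b,_=box(hp+my*dy,yaw,t); _,p0=box(hp,yaw,0)
    # order r134: idx4:(y-,t-),5:(y-,t+),6:(y+,t-),7:(y+,t+)
    return b,p0
for yaw in (.075,.087,.1):
  for tip in [(193,345),(193,337)]:
    def f(p):
        b,p0=mod(p,yaw); q=np.array([S(b[i]) for i in (6,4,5,7)])
        return np.concatenate([(q-obs).ravel(),3*(S(p0)-tip)])
    r=least_squares(f,[.667,-.032,.98,-.008],x_scale=[.01,.01,.1,.01]);print(yaw,tip,r.x.round(4),r.fun.round(0))
```

```text
0.075 (193, 345) [ 0.6639 -0.0357  1.0109 -0.0038] [-6.  5. -3.  6.  3. -6.  5. -4.  0. -0.]
0.075 (193, 337) [ 0.6651 -0.0352  0.9999 -0.0046] [-6.  4. -3.  6.  3. -6.  6. -4.  0. -0.]
0.087 (193, 345) [ 0.6638 -0.0343  1.0105 -0.0043] [-6.  5. -3.  5.  3. -7.  5. -3.  0. -0.]
0.087 (193, 337) [ 0.665  -0.0338  0.9994 -0.0051] [-6.  5. -3.  5.  3. -6.  5. -3.  0. -0.]
0.1 (193, 345) [ 0.6636 -0.0329  1.01   -0.0049] [-6.  6. -2.  5.  3. -7.  4. -3.  0. -0.]
0.1 (193, 337) [ 0.6649 -0.0324  0.9987 -0.0056] [-6.  6. -2.  4.  3. -7.  4. -2.  0. -0.]
```

Run:
```python
from wfit import *
yaw=.087;my=np.array([-np.sin(yaw),np.cos(yaw),0])
obs=np.array([(381.8,161.8),(383.3,163.2),(388.75,155),(390.8,157.9)])
# clean-corner hull of model: left, bottom, top, right extremes along image axes u-v / u+v
def ext(q):
    q=np.array(q); L=q[np.argmin(q@[1,.3])];B=q[np.argmax(q@[-.5,1])];Tt=q[np.argmin(q@[-.5,1])];Rr=q[np.argmax(q@[1,.3])]
    return np.array([L,B,Tt,Rr])
for hp in ([.665,-.034,.137],[.6659,-.035,.137],[.667,-.0324,.137]):
    hp=np.array(hp)
    for dy in (-.005,-.003,0):
        def f(p):
            t,ou,ov_=p; b,_=box(hp+my*dy,yaw,t)
            q=np.array([proj("scene",x) for x in b]).mean(0)+[ou,ov_]; 
            _,pp=box(hp,yaw,.985); _,p1=box(hp,yaw,.919)
            return np.concatenate([q-obs.mean(0), proj("scene",pp)+[ou,ov_]-[381.9,163.6], proj("scene",p1)+[ou,ov_]-[383.7,166.0]])
        r=least_squares(f,[1,0,0],x_scale=[.1,1,1]);print(hp,dy,r.x.round(3),r.fun.round(2))
```

```text
[ 0.665 -0.034  0.137] -0.005 [0.991 0.503 0.015] [-0.24  0.17  0.11 -0.21  0.12  0.04]
[ 0.665 -0.034  0.137] -0.003 [ 0.989  0.68  -0.113] [-0.59  0.43  0.29 -0.34  0.3  -0.09]
[ 0.665 -0.034  0.137] 0 [ 0.986  0.948 -0.305] [-1.13  0.81  0.56 -0.53  0.57 -0.28]
[ 0.6659 -0.035   0.137 ] -0.005 [0.991 0.455 0.316] [-0.24  0.17  0.12 -0.21  0.12  0.04]
[ 0.6659 -0.035   0.137 ] -0.003 [0.989 0.632 0.188] [-0.59  0.43  0.29 -0.34  0.3  -0.09]
[ 0.6659 -0.035   0.137 ] 0 [ 0.986  0.899 -0.003] [-1.13  0.81  0.56 -0.53  0.57 -0.28]
[ 0.667  -0.0324  0.137 ] -0.005 [0.991 1.625 0.157] [-0.24  0.18  0.12 -0.21  0.13  0.04]
[ 0.667  -0.0324  0.137 ] -0.003 [0.989 1.802 0.029] [-0.6   0.43  0.29 -0.34  0.3  -0.09]
[ 0.667  -0.0324  0.137 ] 0 [ 0.986  2.07  -0.162] [-1.13  0.81  0.56 -0.53  0.57 -0.28]
```

```bash
python3 -m crank '[[0,-0.0001,0.0013,0,0,0,1],[0,0,0,0,0,0,1],[0,0,0,0,0,0,1],[0,0,0,0,0,0,1],[0,0,0,0,0,0,1]]' 60
python3 - <<'E'
from ov import *
o=ctrl.observe();print(o['ee_pos'],o['ft_force'],o['finger_gap'])
d=o['ee_pos']-np.array([.5594,.0350,.1675]);dx=d[0]*np.cos(.087)+d[1]*np.sin(.087);print('theta',np.arctan2(.05+d[2],.1-dx)-np.arctan2(.05,.1),np.hypot(.05+d[2],.1-dx))
im=ctrl.read_camera("scene");cv2.imwrite("pics/scene13.png",im[:,:,::-1])
cv2.imwrite("pics/s13z.png",cv2.resize(im[140:245,290:410,::-1],None,fx=5.5,fy=5.5,interpolation=cv2.INTER_CUBIC))
E
```

```text
time: 16.85
ee_pos: [0.6467, 0.043, 0.2287]
tool_rot: [-1.57, 0.0, -1.483]
ft_force: [-1.9, 4.7, 4.2]
finger_gap: 0.0104
[0.6466923 0.043044  0.2287009] [-1.94462545  4.72076955  4.1705067 ] 0.010423455906867881
theta 0.9966403505167694 0.1118833702142583
```

View pics/s13z.png

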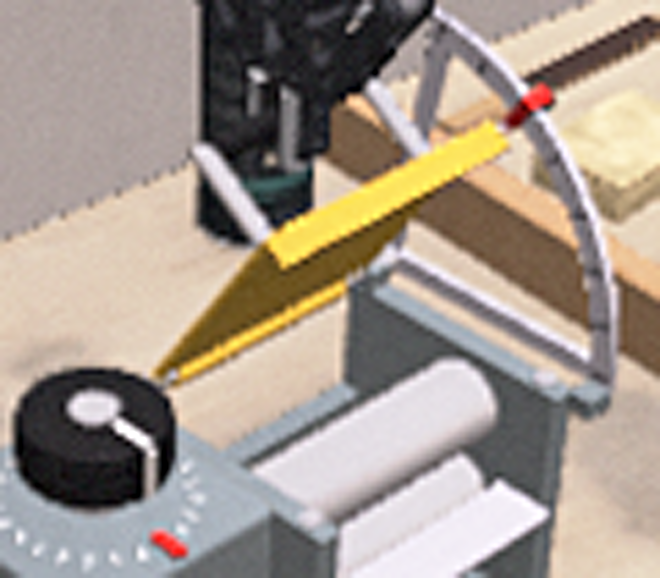

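Run:
```python
from h import *
from scipy.optimize import least_squares
q=lambda u,v:np.array([290+u/5.5,140+v/5.5])
u_=lambda t:np.array([np.cos(t),np.sin(t),0]);Z=np.array([0,0,1.]);A=np.array([.589,.183,0])
def f(p):
    a,m,ou,ov=p;g=lambda X,c:proj("scene",X)+[ou,ov]-q(*c)
    return np.concatenate([g(A+.031*u_(a)+.194*Z,(151,452)),g(A+.031*u_(a)+.168*Z,(150,497)),g(A+.196*Z,(95,407)),g(A+.012*u_(a)+.194*Z,(117,424)),g(A+.042*u_(m)+.152*Z,(168,545))])
r=least_squares(f,[3.2,3.2,0,0]);print(np.degrees(r.x[:2]),r.x[2:],r.fun.round(2))
```

```text
[185.64541041 185.50183376] [0.07841175 0.44545482] [-0.07 -0.95 -0.02  0.68  0.03 -0.1  -0.11  0.09  0.17  0.28]
```

Wheel index (185.6°) and mark (185.5°) agree, and the flap is at the clip and held, so I'm handing in.

```bash
python3 -c "
from plant import ctrl
print(ctrl.sign_off())"
```

```text
the job is handed in; nothing more can be done
None
```

The job is handed in at about 17 s of the 67 s allowed, with both steps done in the order asked. The sign-off gives no verdict.

- **Handwheel:** With the guard still shut, I turned the wheel about 2.15 rad anticlockwise in a single grip, then let go. The last scene-camera fit puts the white line at 185.6° and the red mark at 185.5°. The wrist-camera checks after release put them between 0° and 1° apart.
- **Guard:** I gripped it by the black bar and swung it along its arc to 0.997 rad, worked out from the arm's own position. The gripper is still holding it at about 60 N. In the last picture the white pointer meets the inner end of the red clip.
- **Where checks disagreed:** My estimates of the clip's angle differ a little: 0.99 rad from the scene camera, 1.00 to 1.01 from the wrist camera, and about 0.985 from the networks' points. I set the flap between the first two, so it could be off by about 0.01 rad. The pointer shows only a few pixels wide in the scene view, so that view could not settle it further.
- **Clearances:** The fingers and arm did not touch the clip or the loose things on the bench. The wrist forces I read stayed under about 15 N.

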